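# Lay out the stain-removal kit on the drip tray

### The job

Set out the stain-removal kit on the three rubber pads between the jug and the canister: stand the tall squeeze bottle in the middle of the pad next to the jug, the squat jar in the middle of the pad between the other two, and lay the brush, bristles down, in the middle of the pad next to the canister, its length straight across the row of pads. Then stand the small dosing cup upright in the middle of the jar's lid. Leave the jug, the canister and the roll of tape where they are.

Things in the scene. Friction and masses are not known exactly. Their poses are not given: they have to be found in the camera images.
- bottle: Tall slim white squeeze bottle with a pointed grey nozzle: round body 50 mm in diameter up to 105 mm, then a shoulder and nozzle to 150 mm total height; about 0.2 kg. Origin at the centre of its base, z up the bottle.
- jar: Squat white screw-top jar: 56 mm in diameter, 68 mm high in all, its top 16 mm a flat aluminium lid 58 mm in diameter; about 0.22 kg. Origin at the centre of its base, z up.
- brush: Hand brush lying bristles down: light wooden block 120 x 40 x 20 mm on a black bristle pack 108 x 32 x 16 mm, total height 36 mm; about 0.12 kg. Origin at the centre of the underside of the bristles, x along its length, y across, z up.
- cup: Small white dosing cup, open at the top: 34 mm in diameter at the base, 40 mm at the rim, 40 mm high, wall 3 mm; about 40 g. Origin at the centre of its base, z up.
- jug: White chemical jug with a side handle and a narrow grey cap, 84 mm in diameter, 165 mm high, handle reaching 62 mm from its axis on its +x side; loose, 1.2 kg, standing on the tray at one end of the row of pads, about 120 mm from the end pad's centre; either end. A landmark to be left alone. Origin at the centre of its base.
- canister: Dark steel drum-shaped canister with a wide flat black lid, 87 mm in diameter, 140 mm high; loose, 0.9 kg, standing on the tray at the other end of the row from the jug, about 120 mm from the end pad's centre. A landmark to be left alone. Origin at the centre of its base.
- pad_a: One of three identical square black rubber pads, 84 x 84 x 3 mm, fixed 120 mm apart in a row on a flat steel tray (600 x 120 x 4 mm). Origin at the centre of its underside, 4 mm above the bench (top at 7 mm); x across the row (away from the robot), y along the row. The left end one seen from the robot; jug or canister stands beside it.
- pad_mid: The middle one of three identical square black rubber pads, 84 x 84 x 3 mm, fixed 120 mm apart in a row on a flat steel tray (600 x 120 x 4 mm). Origin at the centre of its underside, 4 mm above the bench (top at 7 mm); x across the row (away from the robot), y along the row. 
- pad_b: One of three identical square black rubber pads, 84 x 84 x 3 mm, fixed 120 mm apart in a row on a flat steel tray (600 x 120 x 4 mm). Origin at the centre of its underside, 4 mm above the bench (top at 7 mm); x across the row (away from the robot), y along the row. The right end one seen from the robot; jug or canister stands beside it.
- tape_roll: Cardboard-brown roll of marking tape lying flat, a ring 90 mm in outer and 68 mm in inner diameter, 24 mm high; loose, 80 g, lying among the kit. To be left alone. Origin at the centre of its underside.
Mind the look-alikes: they are no part of the job. What is shaped like the pad_a but pink or turquoise is not meant.

How it is judged:
By the outcome, as a careful person would: the job done as asked, in the order asked, and still so for the second after the job is handed in, with the robot touching nothing.
It also fails if it takes over 102 s, if anything falls off the work surface, if the arm or the gripper's body presses on something with over 40 N, if the wrist force passes 120 N, or if a joint passes its speed limit or range.

### The arm

A 6-joint arm with a two-finger parallel gripper is mounted at the origin on the work surface. World frame = base frame: x ahead of the robot, y to its left, z up, the work surface at z = 0. Lengths are in mm, angles in degrees, forces in N, time in s.
With the tool pointing down it reaches from about 300 to 850 mm from the base axis. Payload 4.2 kg.
Tool frame: the origin (TCP) lies between the finger pads; the fingertips stand 14 mm ahead of it and the grasp point (between the pads) lies 5 mm behind it; z points along the fingers, y is the line along which they close (so a half turn about z gives the same grasp; the last joint's range is limited). The gripper opens to 91 mm and grips with 3 to 60 N. Pads are 32 mm wide; open, the fingers measure 118 mm over their backs; the gripper's body (76 mm by 178 mm) begins 60 mm behind the grasp point.
Start: joints at [72.651, 18.312, 89.639, -0, 72.044, -1.146], TCP at [160.453, 552.174, 227.976] pointing down, gripper open.
Joint ranges: [-177.97, 177.97], [-48.28, 115.42], [12.27, 149.76], [-77.06, 257.06], [2.81, 150.46], [-146.56, 146.56]. Speed limits (degrees/s): [147.25, 147.25, 180, 180, 180, 180].

### API

Orientations are given as [roll, pitch, yaw] about the fixed x, y, z axes, in that order (R = Rz(yaw) Ry(pitch) Rx(roll)).
In Python, from workcell import * gives the robot as it stands. The module is installed in compiled form; this text tells all that it offers.
- The arm moves only by the tool send_rows, never from a script. Its argument "deltas" is a list of rows, each a list of 2 entries, a list of its own where there are three numbers: the shift along the tool's x, y, z normalised to -1 to 1, where 1 is 0.5 m, then the turn, a rotation vector about the tool's x, y, z normalised to -1 to 1, where 1 is 0.5 rad. A call has 1 to 10 rows; each row shifts and turns the commanded pose from where the row before left it, along the tool's axes as they then stand; what a row does not reach is not made up. A row lasts 1/10 s, in which the tool goes at most 50 mm and 8.59 degrees, less where a joint would pass 70% of its speed; a pose out of reach is approached as far as the arm can. A call with a number of a shift or a turn outside -1 to 1 is refused whole. A call with a gripper value outside its range is refused whole. "grip" is the closure, from 0 (fully open) to 1 (shut), set as the call begins (left out, the last holds). The fingers move at their own pace and stop on an object; "grip_force" is the grip in N (left out, the last holds). Time passes only in rows, so rows that do not move let the fingers close. It gives the time, the measured TCP pose, the force, the opening and the grip force at its end, in the units of the state.
- state(): the state, without advancing time (a new reading comes with each control period).
- grab_frame(name): name is "scene" or "side" or "wrist"; returns the picture (480x640x3 uint8, red, green, blue); there is no depth.
- calibration(name): a dict with "mtx" (3x3 intrinsics, pixels), "R" (3x3) and "t" (3): a world point X has camera coordinates R X + t. Camera axes: x right, y down, z forward; pixel columns grow to the right and rows downward; lengths in mm; the calibration is good to about 2 mm. A picture is of the moment at which its call begins: read the wrist's pose just before it. calibration takes no time and is no camera call; for the wrist camera it gives the pose at the moment of the call.
- job_done(): hands the job in; it is judged then, once.
Trained networks look in the newest picture that a camera, given by its name, has taken for a name from the list of things; names that differ only in an ending like _2 or _b are one class to them, and where a whole thing is asked for, a point or a joint stands for the part that bears it (a point fixed in the world has none). Each returns a list of dicts, best first, with "p" (0 to 1); they miss things now and then, are a little off and sometimes report something else, mostly with a low value. They report only what shows in the picture. A call takes as long as a camera call. They do not tell look-alikes from the thing itself.
- trace(camera, label): "pixels" (480x640 bool, what is visible of it) and "bbox" ([left, top, width, height] in pixels, round what is visible of it).
The state is a dict: "time_s": time; "qpos": joint angles; "qvel": joint speeds; "effort": joint torques, N m; "ee_pos": TCP position; "ee_rot": TCP orientation; "force": force on the tool from outside, world axes, zero at the start; "torque": the same for the moment, N m; "gripper_width": finger opening in mm; "gripper_force": force on a finger pad.
Only numpy, scipy, OpenCV 4.12 (cv2) and the standard library are available. Lean on these libraries where they do the work, as an engineer would, in place of code of your own. Each camera call takes 0.05 s, during which the arm holds its last target. There are 200 camera calls.

## Working session

There is one attempt and no reset: what is moved stays moved. The work goes in short steps, Python scripts to look and compute and a tool call to move; the robot and the scene stay as the last step left them, time stands still between calls to the robot, and variables do not carry over. Pictures are saved under pics/ and viewed, at most 14 in all, crops included, and the job is handed in when it is done.

Besides the shell and the picture viewer there is one more tool, called after ">>>" as name(argument=value, ...) on one line, values as JSON. send_rows: Moves the arm, as the interface text tells. Scaled input: -1 to 1 covers 0.5 m each way for a shift and 0.5 rad each way for a turn. Its arguments: {"type":"object","properties":{"deltas":{"type":"array","items":{"type":"array"}},"grip":{"type":"number"},"grip_force":{"type":"number"}},"required":["deltas"]}

```bash
mkdir -p pics; python3 - <<'E'
from workcell import *
import cv2,numpy as np
s=state();print(s)
for n in ["scene","side"]:
    f=grab_frame(n);cv2.imwrite(f"pics/{n}0.png",f[:,:,::-1])
    c=calibration(n);print(n,np.round(c["mtx"],1).tolist(),np.round(c["R"],4).tolist(),np.round(c["t"],1).tolist(), "cam", -c["R"].T@c["t"])
E
```

```text
{'time_s': 0.0, 'qpos': array([ 7.26518852e+01,  1.83513972e+01,  8.97067410e+01, -2.40322820e-03,
        7.20450261e+01, -1.14370978e+00]), 'qvel': array([-0.01455558, -0.124769  , -0.03061987,  0.01274567, -0.03947385,
       -0.03378914]), 'effort': array([ 3.07047176e-04, -4.12474823e+01, -2.31969613e+01,  7.27560022e-02,
        4.59435058e-02, -1.40871184e-04]), 'ee_pos': array([160.30606885, 551.69004463, 227.12045121]), 'ee_rot': array([-1.79896811e+02,  2.25219560e-04,  1.63796338e+02]), 'force': array([ 0.16950916, -0.42782546,  0.03006011]), 'torque': array([ 0.02983156,  0.05623562, -0.0873634 ]), 'gripper_force': 0.0, 'gripper_width': 90.93523870059666}
scene [[472.7, 0.0, 319.3], [0.0, 472.7, 242.2], [0.0, 0.0, 1.0]] [[-0.5992, 0.8006, 0.0054], [0.5574, 0.4219, -0.715], [-0.5747, -0.4254, -0.6991]] [344.3, -298.9, 1345.6] cam [1146.30076892  422.94672299  725.10154514]
side [[459.5, 0.0, 320.0], [0.0, 459.5, 240.2], [0.0, 0.0, 1.0]] [[-0.9759, -0.2176, 0.0146], [-0.1301, 0.527, -0.8399], [0.175, -0.8215, -0.5426]] [569.3, 100.0, 792.6] cam [429.8316036  722.36939154 505.75936839]
```

View pics/scene0.png

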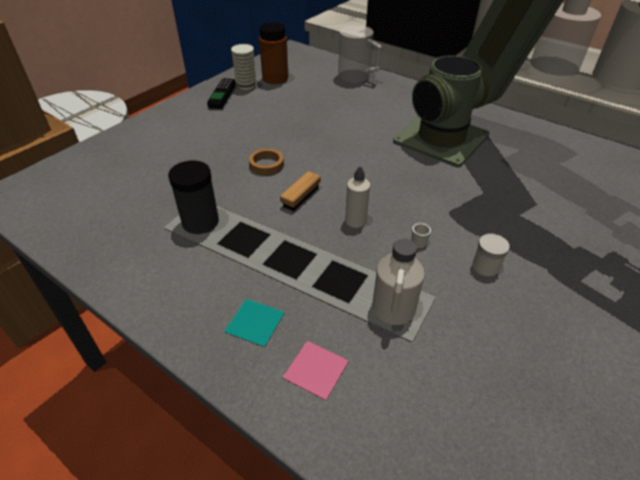

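View pics/side0.png

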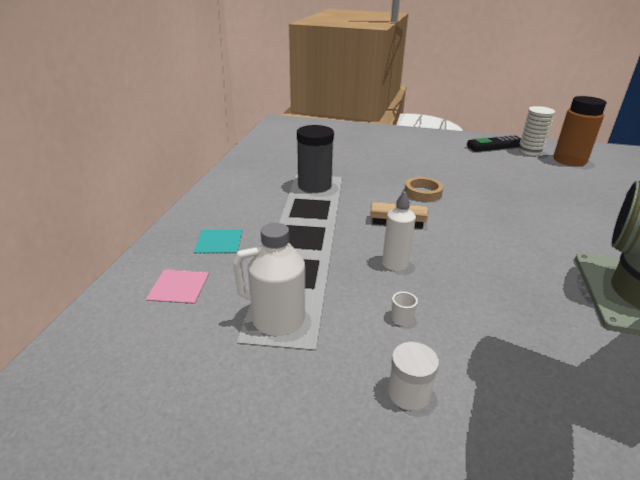

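```bash
cat > h.py <<'E'
from workcell import *
import cv2,numpy as np
from scipy.optimize import minimize
def circ(r,z): 
    a=np.linspace(0,2*np.pi,40,endpoint=False);return np.c_[r*np.cos(a),r*np.sin(a),0*a+z]
def box(a,b,z0,z1): return np.array([[x,y,z] for x in(-a/2,a/2) for y in(-b/2,b/2) for z in(z0,z1)],float)
M={"bottle":[np.r_[circ(25,0),circ(25,105)],np.r_[circ(25,105),circ(3,150)]],"jar":[np.r_[circ(28,0),circ(28,52)],np.r_[circ(29,52),circ(29,68)]],
"brush":[box(120,40,16,36),box(108,32,0,16)],"cup":[np.r_[circ(17,0),circ(20,40)]],"canister":[np.r_[circ(43.5,0),circ(43.5,140)]],
"pad_a":[box(84,84,0,3)],"tape_roll":[np.r_[circ(45,0),circ(45,24)]]}
def proj(c,X):
    p=(X@c["R"].T+c["t"])@c["mtx"].T;return p[:,:2]/p[:,2:]
def sil(c,n,p,z0):
    a=np.radians(p[2]);R=np.array([[np.cos(a),-np.sin(a),0],[np.sin(a),np.cos(a),0],[0,0,1]])
    S=4;m=np.zeros((480*1,640*1),np.uint8)
    for X in M[n]:
        q=proj(c,X@R.T+[p[0],p[1],z0]);h=cv2.convexHull(np.round(q*16).astype(np.int32))
        cv2.fillConvexPoly(m,h,255,cv2.LINE_AA,4)
    return m/255.
def ray(c,uv,z):
    d=c["R"].T@np.linalg.solve(c["mtx"],[uv[0],uv[1],1]);o=-c["R"].T@c["t"];return (o+d*(z-o[2])/d[2])[:2]
def fit(n,obs,p0,z0=0,yaw=False):
    def f(v):
        p=[v[0],v[1],v[2]*1. if yaw else 0];e=0
        for c,m in obs:
            s=sil(c,n,p,z0);e+=1-np.minimum(s,m).sum()/max(np.maximum(s,m).sum(),1)
        return e/len(obs)
    k=3 if yaw else 2;b=None
    for y in ([0,45,90,135] if yaw else [0]):
        x0=np.r_[p0,y][:k];sx=np.vstack([x0]+[x0+d for d in np.diag([15,15,20.][:k])])
        r=minimize(f,x0,method="Nelder-Mead",options=dict(initial_simplex=sx,xatol=.05,fatol=1e-5,maxiter=250))
        if b is None or r.fun<b.fun:b=r
    return np.round(b.x,1),round(b.fun,3)
def best(cam,n,frame=True):
    return trace(cam,n)
E
python3 - <<'E'
from h import *
obs={}
for cam in["scene","side"]:
    grab_frame(cam);c=calibration(cam)
    for n in["bottle","jar","brush","cup","canister","tape_roll","jug","pad_a"]:
        r=trace(cam,n);print(cam,n,[(round(d["p"],2),d["bbox"]) for d in r])
        if r:
            obs[cam,n]=[(d["p"],d["pixels"]) for d in r]
import pickle;pickle.dump(obs,open("obs.pkl","wb"))
for n in["bottle","jar","brush","cup","canister","tape_roll"]:
    o={cam:(calibration(cam),obs[cam,n][0][1].astype(float)) for cam in["scene","side"] if (cam,n) in obs}
    for cam in o:
        ys,xs=np.nonzero(o[cam][1]);p0=ray(o[cam][0],(xs.mean(),ys.mean()),M[n][-1][:,2].max()/2 if n!="brush" else 18)
        print(n,cam,fit(n,[o[cam]],p0,4 if n=="canister" else 0,n=="brush"))
    if len(o)==2:print(n,"both",fit(n,list(o.values()),p0,4 if n=="canister" else 0,n=="brush"))
c=calibration("scene")
for p,m in obs["scene","pad_a"]:
    ys,xs=np.nonzero(m);p0=ray(c,(xs.mean(),ys.mean()),7);print("pad",p,p0,fit("pad_a",[(c,m.astype(float))],p0,4,True))
E
```

```text
scene bottle [(0.78, [347.9, 166.4, 21.5, 62.0])]
scene jar [(0.9, [471.4, 229.9, 40.0, 46.1])]
scene brush [(0.84, [283.9, 174.2, 38.0, 40.8])]
scene cup [(0.9, [412.2, 223.5, 20.0, 20.1])]
scene canister [(0.68, [166.0, 161.2, 57.1, 73.8])]
scene tape_roll [(0.8, [247.9, 152.0, 37.8, 20.6])]
scene jug [(0.94, [368.7, 237.9, 58.8, 85.7])]
scene pad_a [(0.94, [218.6, 224.2, 50.9, 30.4]), (0.87, [223.6, 297.2, 64.2, 52.5]), (0.82, [314.3, 260.8, 52.4, 43.3]), (0.68, [284.0, 341.8, 64.8, 57.9])]
side bottle [(0.88, [381.8, 196.8, 30.2, 74.3]), (0.64, [296.7, 123.8, 37.3, 71.7]), (0.37, [231.5, 222.1, 71.0, 114.3])]
side jar [(0.56, [390.6, 340.9, 50.3, 72.9])]
side brush [(0.76, [371.3, 205.7, 59.4, 24.3])]
side cup [(0.9, [393.9, 293.4, 25.6, 31.8])]
side canister [(0.73, [296.4, 123.7, 39.0, 70.4]), (0.52, [372.0, 203.3, 55.5, 26.4])]
side tape_roll [(0.87, [406.8, 178.8, 33.3, 22.3]), (0.58, [392.1, 342.7, 48.6, 67.6])]
side jug [(0.91, [231.5, 223.5, 73.6, 112.8])]
side pad_a [(0.92, [147.3, 268.7, 61.2, 32.9]), (0.8, [305.8, 261.2, 10.4, 25.9]), (0.76, [289.4, 198.4, 42.3, 23.5]),
[... 721 characters left out ...]
ene (array([ 661.5, -274.7]), np.float64(0.097))
canister side (array([ 659.3, -283.7]), np.float64(0.083))
canister both (array([ 659.5, -276.9]), np.float64(0.096))
tape_roll scene (array([ 398.6, -306. ]), np.float64(0.362))
tape_roll side (array([ 396.5, -311.9]), np.float64(0.191))
tape_roll both (array([ 398.3, -306.9]), np.float64(0.281))
pad 0.94 [ 649.34745276 -151.68115446] (array([ 647.2, -154. ,   96.2]), np.float64(0.091))
pad 0.87 [798.33240487  17.56810268] (array([795.1,  15.1,  14.8]), np.float64(0.099))
pad 0.82 [620.45270924  86.3508605 ] (array([616.7,  83.7,   5.1]), np.float64(0.111))
pad 0.68 [808.75783158 167.42610927] (array([804.8, 164.6,   7. ]), np.float64(0.113))
```

```bash
cat >> h.py <<'E'
from scipy.spatial.transform import Rotation as Ro
def down(psi,tilt=0): # tilt: fingers lean toward tool +x
    return Ro.from_euler("xyz",[180,0,psi],degrees=True)*Ro.from_euler("y",tilt,degrees=True)
def plan(p,R,step=42,stepdeg=7.5):
    s=state();P=s["ee_pos"];A=Ro.from_euler("xyz",s["ee_rot"],degrees=True)
    w=(A.inv()*R).as_rotvec();d=np.array(p,float)-P
    n=max(1,int(np.ceil(max(np.linalg.norm(d)/step,np.degrees(np.linalg.norm(w))/stepdeg))))
    rows=[]
    for k in range(n):
        B=A*Ro.from_rotvec(w*k/n)
        rows.append([np.round(B.inv().apply(d/n)/500,4).tolist(),np.round(w/n/.5,3).tolist()])
    print("t",round(s["time_s"],2),"n",n,"same" if np.linalg.norm(w)<.02 else "");print(rows if np.linalg.norm(w)>.02 else rows[0])
E
python3 - <<'E'
from h import *
c=calibration("wrist");s=state();A=Ro.from_euler("xyz",s["ee_rot"],degrees=True).as_matrix()
print(A.T@(-c["R"].T@c["t"]-s["ee_pos"]),"\n",(c["R"]@A).round(3),c["mtx"].tolist())
plan([400,170,330],down(97))
E
```

```text
[  80.75566802    0.28428758 -156.20769906] 
 [[ 0.     1.    -0.001]
 [-0.958 -0.    -0.287]
 [-0.287  0.001  0.958]] [[341.03052599085015, 0.0, 316.26866853296286], [0.0, 341.03052599085015, 234.7689553671931], [0.0, 0.0, 1.0]]
t 1.0 n 12 
[[[-0.0561, -0.05, -0.017], [0.0, -0.0, 0.194]], [[-0.0607, -0.0443, -0.017], [0.0, -0.0, 0.194]], [[-0.0647, -0.0382, -0.017], [0.0, -0.0, 0.194]], [[-0.0681, -0.0318, -0.017], [0.0, -0.0, 0.194]], [[-0.0709, -0.025, -0.017], [0.0, -0.0, 0.194]], [[-0.073, -0.018, -0.017], [0.0, -0.0, 0.194]], [[-0.0744, -0.0109, -0.017], [0.0, -0.0, 0.194]], [[-0.0751, -0.0036, -0.017], [0.0, -0.0, 0.194]], [[-0.0751, 0.0037, -0.017], [0.0, -0.0, 0.194]], [[-0.0744, 0.011, -0.017], [0.0, -0.0, 0.194]], [[-0.073, 0.0181, -0.017], [0.0, -0.0, 0.194]], [[-0.0709, 0.0251, -0.017], [0.0, -0.0, 0.194]]]
```

>>> send_rows(deltas=[[[-0.056,-0.05,-0.017],[0,0,0.194]],[[-0.061,-0.044,-0.017],[0,0,0.194]],[[-0.065,-0.038,-0.017],[0,0,0.194]],[[-0.068,-0.032,-0.017],[0,0,0.194]],[[-0.071,-0.025,-0.017],[0,0,0.194]],[[-0.073,-0.018,-0.017],[0,0,0.194]],[[-0.074,-0.011,-0.017],[0,0,0.194]],[[-0.075,-0.004,-0.017],[0,0,0.194]],[[-0.075,0.004,-0.017],[0,0,0.194]],[[-0.074,0.011,-0.017],[0,0,0.194]]])

```text
time_s: 2.0
ee_pos: [360.8, 232.9, 313.5]
ee_rot: [180.0, -0.0, 108.0]
force: [-0.1, 0.6, 1.0]
gripper_width: 91.4
gripper_force: 0.0
```

>>> send_rows(deltas=[[[-0.073,0.018,-0.017],[0,0,0.194]],[[-0.071,0.025,-0.017],[0,0,0.194]],[[0,0,0],[0,0,0]]])

```text
time_s: 2.3
ee_pos: [402.5, 167.7, 331.1]
ee_rot: [179.8, 0.1, 96.7]
force: [0.7, 0.3, 0.3]
gripper_width: 91.2
gripper_force: 0.0
```

```bash
python3 - <<'E'
from h import *
s=state();print(s["ee_pos"],s["ee_rot"],s["time_s"])
c=calibration("wrist");f=grab_frame("wrist");cv2.imwrite("pics/w1.png",f[:,:,::-1])
for n,g in dict(bottle=(438,0),jar=(396,300),brush=(450,-148),cup=(414,152)).items():
    r=trace("wrist",n);print(n,[(round(d["p"],2),d["bbox"]) for d in r])
    for d in r[:2]:print(fit(n,[(c,d["pixels"].astype(float))],g,0,n=="brush"))
r=trace("wrist","pad_a")
for d in r:
    m=d["pixels"];ys,xs=np.nonzero(m);p0=ray(c,(xs.mean(),ys.mean()),7);print("pad",round(d["p"],2),d["bbox"],p0,fit("pad_a",[(c,m.astype(float))],p0,4,True))
E
```

```text
[402.46893627 167.6705643  331.10363721] [1.79812654e+02 5.16999341e-02 9.67319974e+01] 2.3
bottle [(0.64, [312.8, 287.1, 31.5, 71.8])]
(array([440.5,   4. ]), np.float64(0.508))
jar [(0.88, [296.5, 57.5, 50.1, 58.1])]
(array([397.2, 299.2]), np.float64(0.068))
brush [(0.94, [282.2, 371.1, 76.8, 31.5])]
(array([ 448.1, -149.8,  182.4]), np.float64(0.481))
cup []
pad 0.77 [552.8, 200.2, 66.3, 52.5] [798.58472721 164.36393253] (array([799. , 162.2,   8. ]), np.float64(0.076))
pad 0.68 [422.3, 236.1, 58.4, 56.5] [619.42778078  90.13189927] (array([616.6,  82. ,   6.5]), np.float64(0.229))
pad 0.65 [412.4, 374.4, 25.1, 14.9] [ 615.6094571  -129.13983292] (array([ 609.5, -164.3,   43.2]), np.float64(0.903))
```

View pics/w1.png

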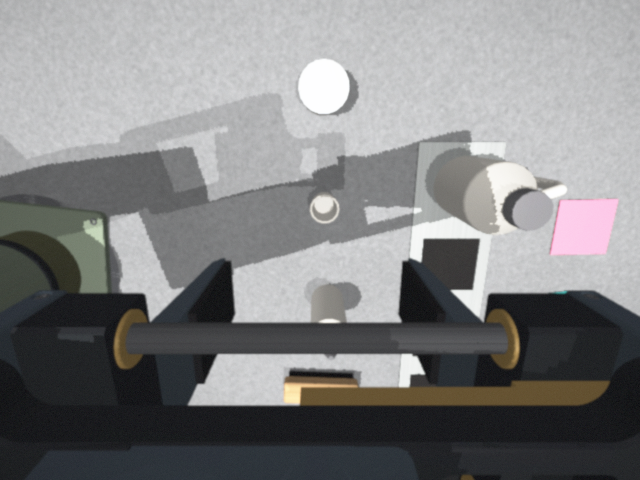

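```bash
python3 - <<'E'
from h import *
plan([440,-85,260],down(97))
E
```

```text
t 2.6 n 7 same
[[-0.0741, 0.0023, 0.0199], [-0.0, -0.0, 0.001]]
```

>>> send_rows(deltas=[[[-0.074,0.002,0.02],[0,0,0]],[[-0.074,0.002,0.02],[0,0,0]],[[-0.074,0.002,0.02],[0,0,0]],[[-0.074,0.002,0.02],[0,0,0]],[[-0.074,0.002,0.02],[0,0,0]],[[-0.074,0.002,0.02],[0,0,0]],[[-0.074,0.002,0.02],[0,0,0]],[[0,0,0],[0,0,0]]])

```text
time_s: 3.4
ee_pos: [439.0, -87.8, 258.4]
ee_rot: [-179.8, 0.0, 97.0]
force: [-0.6, 0.4, 0.1]
gripper_width: 90.9
gripper_force: 0.0
```

```bash
cat >> h.py <<'E'
def fitpads(c,f,p0,pads=(1,0,-1),roi=None):
    # joint fit of the row: centre of middle pad, yaw
    m=(f.max(2)<45).astype(float)
    def S(v,g=0):
        a=np.radians(v[2]);u=np.array([-np.sin(a),np.cos(a)]);s=0
        for k in pads: s=s+sil(c,"pad_a",[v[0]+120*k*u[0],v[1]+120*k*u[1],v[2]],4)
        return s
    near=cv2.dilate(np.clip(S(p0),0,1),np.ones((13,13)))>0
    if roi is not None: near&=roi
    def f_(v):
        s=S(v)*near;mm=m*near;return 1-np.minimum(s,mm).sum()/np.maximum(s,mm).sum()
    r=minimize(f_,p0,method="Nelder-Mead",options=dict(initial_simplex=np.vstack([p0]+[np.array(p0)+d for d in np.diag([8,8,4])]),xatol=.05,fatol=1e-5))
    return r.x.round(1),round(r.fun,3)
E
python3 - <<'E'
from h import *
s=state();print(s["ee_pos"],s["ee_rot"],s["time_s"])
c=calibration("wrist");f=grab_frame("wrist");cv2.imwrite("pics/w2.png",f[:,:,::-1]);np.savez("w2.npz",f=f,**c)
for n,g in dict(bottle=(438,0),cup=(414,152),jar=(396,300)).items():
    r=trace("wrist",n);print(n,[(round(d["p"],2),d["bbox"]) for d in r])
    for d in r[:1]:print(fit(n,[(c,d["pixels"].astype(float))],g,0,n=="brush"))
roi=np.ones((480,640),bool);roi[260:]=False
for pads in[(1,0,-1),(1,0)]:print(pads,fitpads(c,f,[632,-35,7],pads,roi))
cs=calibration("scene");fs=grab_frame("scene");print(fitpads(cs,fs,[632,-35,7]))
E
```

```text
[439.01590624 -87.81499568 258.35328147] [-1.79836804e+02  2.06757334e-02  9.69620732e+01] 3.4
bottle [(0.91, [301.1, 97.4, 59.4, 55.9])]
(array([440.9,   1.5]), np.float64(0.079))
cup []
jar []
(1, 0, -1) (array([609.4, -41.6,  95.2]), np.float64(0.317))
(1, 0) (array([599.1, -34.6,  77.4]), np.float64(0.261))
(array([630.2, -36.6,   6. ]), np.float64(0.177))
```

View pics/w2.png

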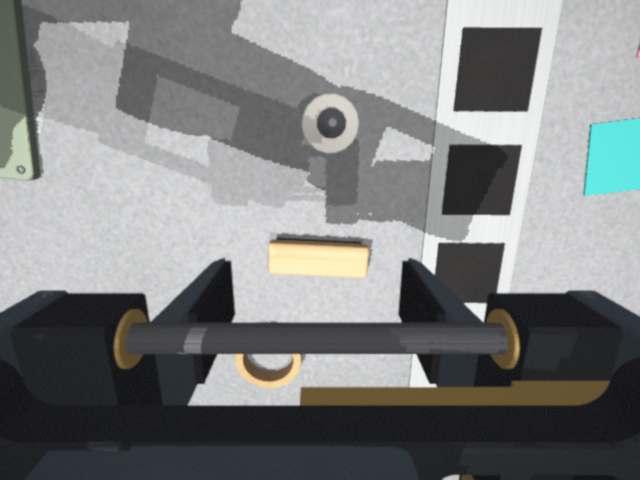

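```bash
sed -i 's/def fitpads(c,f,p0,pads=(1,0,-1),roi=None)/def fitpads(c,f,p0,pads=(1,0,-1),roi=None,th=60)/; s/f.max(2)<45/f.max(2)<th/' h.py
python3 - <<'E'
from h import *
d=np.load("w2.npz");c={k:d[k] for k in("mtx","R","t")};f=d["f"]
print("pix",f[70,498],f[180,470],f[180,505],f[270,455],f[130,482])
roi=np.ones((480,640),bool);roi[262:]=False
for th in(60,75):
  for pads in[(1,0,-1),(1,0)]:print(th,pads,fitpads(c,f,[632,-35,7],pads,roi,th))
cs=calibration("scene");fs=grab_frame("scene");
for th in(45,60,75):print(fitpads(cs,fs,[632,-35,7],th=th))
hsv=cv2.cvtColor(f,cv2.COLOR_RGB2HSV);m=((hsv[...,1]>70)&(hsv[...,2]>120)&(hsv[...,0]<30)).astype(float);m[:235]=0;m[285:]=0
M["brush"]=M["brush"][:1];ys,xs=np.nonzero(m);print(xs.min(),xs.max(),ys.min(),ys.max())
print("brush",fit("brush",[(c,m)],(450,-148),0,True))
r=trace("wrist","brush");print([(x["p"],x["bbox"],fit("brush",[(c,x["pixels"].astype(float))],(450,-148),0,True)) for x in r[:1]])
b=[439,3];plan([b[0],b[1],260],down(97))
E
```

```text
pix [58 57 58] [37 37 36] [62 62 62] [63 61 61] [237 240 238]
60 (1, 0, -1) (array([629.9, -40. ,   5.8]), np.float64(0.444))
60 (1, 0) (array([631.8, -39.5,   6.8]), np.float64(0.393))
75 (1, 0, -1) (array([631.5, -38.9,   7.5]), np.float64(0.114))
75 (1, 0) (array([631.1, -38.6,   6.9]), np.float64(0.112))
(array([630.2, -36.6,   6. ]), np.float64(0.177))
(array([629.8, -35.8,   6.6]), np.float64(0.157))
(array([629.2, -35. ,   6.7]), np.float64(0.18))
268 368 240 276
brush (array([ 449. , -153.8,  183.2]), np.float64(0.725))
[(0.67, [269.0, 239.3, 100.9, 38.3], (array([ 448. , -150.2,  184.1]), np.float64(0.093)))]
t 3.75 n 3 same
[[0.0579, 0.0071, 0.0002], [0.001, -0.0, 0.003]]
```

>>> send_rows(deltas=[[[0.058,0.008,0],[0,0,0]],[[0.058,0.008,0],[0,0,0]],[[0.058,0.008,0],[0,0,0]],[[0,0,0],[0,0,0]]])

```text
time_s: 4.15
ee_pos: [440.2, 5.3, 260.3]
ee_rot: [180.0, -0.1, 97.4]
force: [-0.2, -0.2, 0.5]
gripper_width: 91.3
gripper_force: 0.0
```

```bash
python3 - <<'E'
from h import *
print(state()["ee_pos"]);plan([440.5,1.5,92],down(97),step=40)
E
```

```text
[440.16356662   5.32674835 260.28385095]
t 4.15 n 5 same
[[-0.0016, -0.0001, 0.0673], [0.0, -0.001, 0.003]]
```

>>> send_rows(deltas=[[[-0.002,0,0.067],[0,0,0]],[[-0.002,0,0.067],[0,0,0]],[[-0.002,0,0.067],[0,0,0]],[[-0.001,0,0.067],[0,0,0]],[[-0.001,0,0.06],[0,0,0]],[[0,0,0],[0,0,0]]])

```text
time_s: 4.75
ee_pos: [438.0, -1.7, 93.1]
ee_rot: [-179.5, -0.1, 97.1]
force: [0.5, -0.9, 0.1]
gripper_width: 91.0
gripper_force: 0.0
```

>>> send_rows(deltas=[[[0,0,0],[0,0,0]]])

```text
time_s: 4.85
ee_pos: [441.2, -1.8, 96.5]
ee_rot: [180.0, 0.0, 97.1]
force: [-0.2, 0.4, -0.1]
gripper_width: 90.9
gripper_force: 0.0
```

>>> send_rows(deltas=[[[0,0,0],[0,0,0]]])

```text
time_s: 4.95
ee_pos: [442.3, -1.8, 97.6]
ee_rot: [179.8, 0.0, 97.1]
force: [0.6, 0.4, 0.2]
gripper_width: 91.5
gripper_force: 0.0
```

```bash
cat >> h.py <<'E'
import json,os
def load():
    d=json.load(open("cmd.json"));return np.array(d["p"]),Ro.from_quat(d["q"])
def save(P,A): json.dump(dict(p=list(P),q=list(A.as_quat())),open("cmd.json","w"))
def cmd(*segs):  # (n,shift,turn) as sent
    P,A=load()
    for n,s,w in segs:
        for _ in range(n): P=P+A.apply(np.array(s)*500);A=A*Ro.from_rotvec(np.array(w)*.5)
    save(P,A);print("cmd",P.round(1),A.as_euler("xyz",degrees=True).round(2))
def plan(p,R,step=42,stepdeg=7.5):
    P,A=load();w=(A.inv()*R).as_rotvec();d=np.array(p,float)-P
    if np.linalg.norm(w)<.004:w=w*0
    n=max(1,int(np.ceil(max(np.linalg.norm(d)/step,np.degrees(np.linalg.norm(w))/stepdeg))))
    rows=[[np.round((A*Ro.from_rotvec(w*k/n)).inv().apply(d/n)/500,3).tolist(),np.round(w/n/.5,3).tolist()] for k in range(n)]
    print("n",n,rows if w.any() else rows[0])
C0=None
E
python3 - <<'E'
from h import *
save([160.453,552.174,227.976],Ro.from_euler("xyz",[-180,0,163.797],degrees=True))
z=[0,0,.194];Z=[0,0,0]
L=[[-0.056,-0.05],[-0.061,-0.044],[-0.065,-0.038],[-0.068,-0.032],[-0.071,-0.025],[-0.073,-0.018],[-0.074,-0.011],[-0.075,-0.004],[-0.075,0.004],[-0.074,0.011],[-0.073,0.018],[-0.071,0.025]]
cmd(*[(1,l+[-.017],z) for l in L])
cmd((7,[-.074,.002,.02],Z));cmd((3,[.058,.008,0],Z));cmd((3,[-.002,0,.067],Z),(1,[-.001,0,.067],Z),(1,[-.001,0,.06],Z))
ps=[];o=[]
for i in range(6):
    s=state();c=calibration("wrist");ps.append(np.r_[s["ee_pos"],s["ee_rot"]]);A=Ro.from_euler("xyz",s["ee_rot"],degrees=True)
    cc=-c["R"].T@c["t"];o.append(np.r_[A.inv().apply(cc-s["ee_pos"]),(Ro.from_matrix(c["R"])*A).as_euler("xyz",degrees=True),cc]);grab_frame("scene")
print(np.array(ps).round(2));print(np.array(o).round(2))
E
```

```text
cmd [400.2 170.5 330. ] [-180.     0.    97.1]
cmd [439.2 -85.6 260. ] [-180.     0.    97.1]
cmd [440.4   2.2 260. ] [-180.     0.    97.1]
cmd [440.9  -1.8  96. ] [-180.     0.    97.1]
[[ 4.4231e+02 -1.8100e+00  9.7590e+01  1.7980e+02  3.0000e-02  9.7120e+01]
 [ 4.4228e+02 -1.8100e+00  9.7640e+01  1.7978e+02  3.0000e-02  9.7120e+01]
 [ 4.4213e+02 -1.8100e+00  9.7560e+01  1.7979e+02  3.0000e-02  9.7120e+01]
 [ 4.4188e+02 -1.8100e+00  9.7330e+01  1.7982e+02  3.0000e-02  9.7110e+01]
 [ 4.4163e+02 -1.8100e+00  9.7080e+01  1.7985e+02  2.0000e-02  9.7110e+01]
 [ 4.4144e+02 -1.8100e+00  9.6880e+01  1.7988e+02  1.0000e-02  9.7110e+01]]
[[ 8.1380e+01  6.7000e-01 -1.5618e+02  7.0000e-02  1.6630e+01 -8.9990e+01
   4.3233e+02  7.9040e+01  2.5374e+02]
 [ 8.1380e+01  6.8000e-01 -1.5620e+02  7.0000e-02  1.6630e+01 -8.9990e+01
   4.3228e+02  7.9040e+01  2.5380e+02]
 [ 8.1380e+01  6.7000e-01 -1.5618e+02  6.0000e-02  1.6630e+01 -8.9990e+01
   4.3214e+02  7.9040e+01  2.5369e+02]
 [ 8.1390e+01  6.8000e-01 -1.5620e+02  7.0000e-02  1.6630e+01 -8.9990e+01
   4.3198e+02  7.9040e+01  2.5350e+02]
 [ 8.1390e+01  6.8000e-01 -1.5621e+02  7.0000e-02  1.6630e+01 -8.9990e+01
   4.3183e+02  7.9040e+01  2.5327e+02]
 [ 8.1400e+01  6.7000e-01 -1.5618e+02  6.0000e-02  1.6630e+01 -8.9990e+01
   4.3171e+02  7.9040e+01  2.5304e+02]]
```

>>> send_rows(deltas=[[[0.007,0,0.008],[0,0,0]],[[0,0,0],[0,0,0]],[[0,0,0],[0,0,0]]])

```text
time_s: 5.55
ee_pos: [440.2, 1.8, 91.7]
ee_rot: [-180.0, -0.0, 97.1]
force: [0.6, -0.6, 0.1]
gripper_width: 91.3
gripper_force: 0.0
```

>>> send_rows(deltas=[[[0,0,0],[0,0,0]],[[0,0,0],[0,0,0]],[[0,0,0],[0,0,0]],[[0,0,0],[0,0,0]],[[0,0,0],[0,0,0]],[[0,0,0],[0,0,0]]], grip=1, grip_force=20)

```text
time_s: 6.15
ee_pos: [440.3, 1.7, 91.9]
ee_rot: [-180.0, -0.0, 97.1]
force: [-0.6, 0.2, 0.3]
gripper_width: 49.6
gripper_force: 20.0
```

```bash
python3 - <<'E'
from h import *
cmd((1,[.007,0,.008],[0,0,0]));s=state();print(s["ee_pos"],s["gripper_width"],s["gripper_force"],s["force"])
plan([440.5,1.6,200],down(97))
E
```

```text
cmd [440.4   1.7  92. ] [-180.     0.    97.1]
[440.2546492    1.66716238  91.912534  ] 49.62194403079645 19.99358954024501 [-0.59467372  0.19905507  0.34472887]
n 3 [[-0.0, 0.0, -0.072], [-0.0, 0.0, 0.0]]
```

```bash
python3 - <<'E'
from h import *
cmd((2,[0,0,-.06],[0,0,0]));plan([545,-10,190],down(97))
E
```

```text
cmd [440.4   1.7 152. ] [-180.     0.    97.1]
n 3 [[-0.016, 0.068, -0.025], [-0.0, 0.0, 0.0]]
```

>>> send_rows(deltas=[[[0,0,-0.06],[0,0,0]],[[0,0,-0.06],[0,0,0]]])

```text
time_s: 6.35
ee_pos: [439.2, 1.7, 151.6]
ee_rot: [-179.8, -0.0, 97.1]
force: [-0.1, -1.0, -2.5]
gripper_width: 49.6
gripper_force: 20.0
```

>>> send_rows(deltas=[[[-0.016,0.068,-0.025],[0,0,0]],[[-0.016,0.068,-0.025],[0,0,0]],[[-0.016,0.068,-0.025],[0,0,0]],[[0,0,0],[0,0,0]],[[0,0,0],[0,0,0]],[[0,0,0],[0,0,0]]])

```text
time_s: 6.95
ee_pos: [542.9, -9.4, 188.3]
ee_rot: [-179.8, -0.0, 97.1]
force: [-0.4, 0.1, -3.3]
gripper_width: 49.5
gripper_force: 20.0
```

```bash
python3 - <<'E'
from h import *
cmd((3,[-.016,.068,-.025],[0,0,0]));s=state();print(s["ee_pos"])
c=calibration("wrist");f=grab_frame("wrist");cv2.imwrite("pics/w3.png",f[:,:,::-1]);np.savez("w3.npz",f=f,**c)
roi=np.ones((480,640),bool);roi[258:]=False
for th in(70,80,95):
  for pads in[(1,0,-1),(1,0)]:print(th,pads,fitpads(c,f,[631,-38,7],pads,roi,th))
for k in(1,0,-1):print(proj(c,np.array([[631-14.6*k,-38+119*k,7.]])))
E
```

```text
cmd [544.6  -9.5 189.5] [-180.     0.    97.1]
[542.87759461  -9.40682512 188.27506944]
70 (1, 0, -1) (array([630.1, -39.1,   7. ]), np.float64(0.079))
70 (1, 0) (array([630.1, -39.1,   7. ]), np.float64(0.079))
80 (1, 0, -1) (array([630.3, -39.1,   7.2]), np.float64(0.071))
80 (1, 0) (array([630.3, -39.1,   7.2]), np.float64(0.071))
95 (1, 0, -1) (array([630.3, -39. ,   7. ]), np.float64(0.058))
95 (1, 0) (array([630.3, -39. ,   7. ]), np.float64(0.058))
[[404.53204891 133.90700265]]
[[395.83818423 253.09758986]]
[[388.66300152 351.46744856]]
```

View pics/w3.png

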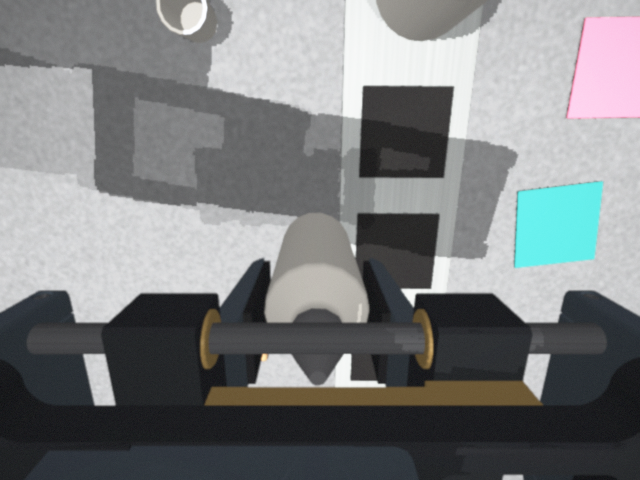

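```bash
python3 - <<'E'
from h import *
d=np.load("w3.npz");c={k:d[k] for k in("mtx","R","t")}
print(ray(c,(317,212.5),96.3)-[542.9,-9.4])
plan([615.7,80.1,130],down(97))
E
```

```text
[-1.89444788 24.57923435]
n 4 [[0.04, 0.041, 0.03], [-0.0, 0.0, 0.0]]
```

>>> send_rows(deltas=[[[0.04,0.041,0.03],[0,0,0]],[[0.04,0.041,0.03],[0,0,0]],[[0.04,0.041,0.03],[0,0,0]],[[0.04,0.041,0.03],[0,0,0]],[[0,0,0],[0,0,0]],[[0,0,0],[0,0,0]],[[0,0,0],[0,0,0]]])

```text
time_s: 7.7
ee_pos: [615.3, 79.5, 129.8]
ee_rot: [-180.0, 0.0, 97.1]
force: [-0.2, -0.2, -3.4]
gripper_width: 49.2
gripper_force: 20.0
```

```bash
python3 - <<'E'
from h import *
cmd((4,[.04,.041,.03],[0,0,0]));print(state()["ee_pos"]);plan([615.7,80.1,99.7],down(97),step=16)
E
```

```text
cmd [616.1  80.  129.5] [-180.     0.    97.1]
[615.26081557  79.46562996 129.7615382 ]
n 2 [[0.0, -0.0, 0.03], [-0.0, 0.0, 0.0]]
```

>>> send_rows(deltas=[[[0,0,0.024],[0,0,0]],[[0.001,0,0.02],[0,0,0]],[[0,0,0.01],[0,0,0]],[[0,0,0.004],[0,0,0]],[[0,0,0],[0,0,0]],[[0,0,0],[0,0,0]],[[0,0,0],[0,0,0]]])

```text
time_s: 8.4
ee_pos: [616.4, 80.6, 100.8]
ee_rot: [179.9, -0.0, 97.1]
force: [0.0, -0.3, -2.4]
gripper_width: 49.5
gripper_force: 20.0
```

>>> send_rows(deltas=[[[0,0,0.002],[0,0,0]],[[0,0,0.001],[0,0,0]],[[0,0,0],[0,0,0]],[[0,0,0],[0,0,0]]])

```text
time_s: 8.8
ee_pos: [616.1, 80.6, 99.0]
ee_rot: [180.0, -0.0, 97.1]
force: [-0.4, 0.4, -2.7]
gripper_width: 49.1
gripper_force: 20.0
```

>>> send_rows(deltas=[[[0,0,0.002],[0,0,0]],[[0,0,0.001],[0,0,0]],[[0,0,0],[0,0,0]],[[0,0,0],[0,0,0]]])

```text
time_s: 9.2
ee_pos: [616.1, 80.5, 98.9]
ee_rot: [180.0, -0.0, 97.1]
force: [-2.9, -0.2, 5.3]
gripper_width: 49.6
gripper_force: 20.0
```

>>> send_rows(deltas=[[[0,0,0],[0,0,0]],[[0,0,0],[0,0,0]],[[0,0,0],[0,0,0]],[[0,0,0],[0,0,0]],[[0,0,-0.03],[0,0,0]],[[0,0,-0.07],[0,0,0]],[[0,0,-0.08],[0,0,0]],[[0,0,-0.08],[0,0,0]]], grip=0)

```text
time_s: 10.0
ee_pos: [615.8, 80.5, 228.4]
ee_rot: [-179.9, -0.0, 97.1]
force: [0.3, -0.2, 0.3]
gripper_width: 91.4
gripper_force: 0.0
```

```bash
python3 - <<'E'
from h import *
Z=[0,0,0]
cmd((1,[.001,0,.024+.02+.01+.004+.006],Z),(1,[0,0,-.26],Z));print(state()["ee_pos"],state()["gripper_width"]);plan([400,222,220],down(97))
E
```

```text
cmd [616.   80.5 227.5] [-180.     0.    97.1]
[615.77153683  80.47483402 228.44298983] 91.36649330585941
n 7 [[0.048, -0.056, 0.002], [-0.0, 0.0, 0.0]]
```

>>> send_rows(deltas=[[[0.048,-0.056,0.002],[0,0,0]],[[0.048,-0.056,0.002],[0,0,0]],[[0.048,-0.056,0.002],[0,0,0]],[[0.048,-0.056,0.002],[0,0,0]],[[0.048,-0.056,0.002],[0,0,0]],[[0.048,-0.056,0.002],[0,0,0]],[[0.048,-0.056,0.002],[0,0,0]],[[0,0,0],[0,0,0]],[[0,0,0],[0,0,0]]])

```text
time_s: 10.9
ee_pos: [400.7, 223.3, 220.7]
ee_rot: [179.9, -0.0, 97.2]
force: [1.1, -0.5, -0.6]
gripper_width: 91.2
gripper_force: 0.0
```

```bash
cat >> h.py <<'E'
def look(fn,**g):
    s=state();print(s["time_s"],s["ee_pos"].round(1));c=calibration("wrist");f=grab_frame("wrist");cv2.imwrite(f"pics/{fn}.png",f[:,:,::-1]);np.savez(fn+".npz",f=f,**c)
    for n,q in g.items():
        z0=q[2] if len(q)>2 else 0
        for d in trace("wrist",n)[:2]:print(n,round(d["p"],2),d["bbox"],fit(n,[(c,d["pixels"].astype(float))],q[:2],z0,n=="brush"))
    return c,f
E
python3 - <<'E'
from h import *
cmd((7,[.048,-.056,.002],[0,0,0]))
look("w4",jar=(396,300),cup=(414,152))
plan([397,300,150],down(97))
E
```

```text
cmd [400.8 223.  220.5] [-180.     0.    97.1]
10.9 [400.7 223.3 220.7]
jar 0.92 [286.8, 103.4, 64.7, 68.6] (array([397.5, 299.7]), np.float64(0.062))
jar 0.3 [473.3, 309.8, 12.1, 12.2] (array([396., 300.]), np.float64(1.0))
cup 0.79 [305.1, 258.3, 35.8, 40.0] (array([416.9, 153.4]), np.float64(0.084))
n 3 [[0.051, 0.004, 0.047], [-0.0, 0.0, 0.0]]
```

View pics/w4.png

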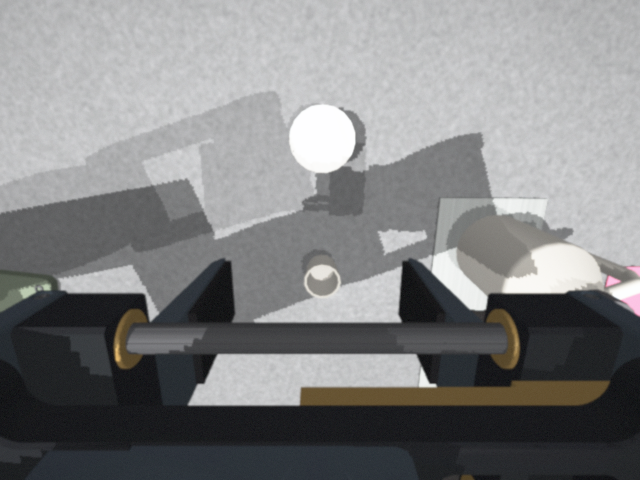

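>>> send_rows(deltas=[[[0.051,0.003,0.047],[0,0,0]],[[0.051,0.003,0.047],[0,0,0]],[[0.052,0.003,0.047],[0,0,0]],[[0,0,0.07],[0,0,0]],[[0,0,0.07],[0,0,0]],[[0,0,0.04],[0,0,0]],[[0,0,0.014],[0,0,0]],[[0,0,0],[0,0,0]],[[0,0,0],[0,0,0]]])

```text
time_s: 11.95
ee_pos: [396.9, 300.3, 53.8]
ee_rot: [179.9, -0.1, 97.1]
force: [0.1, -0.4, 0.3]
gripper_width: 91.1
gripper_force: 0.0
```

```bash
python3 - <<'E'
from h import *
Z=[0,0,0];cmd((2,[.051,.003,.047],Z),(1,[.052,.003,.047],Z),(1,[0,0,.194],Z));plan([397.5,299.7,53],down(97));
E
```

```text
cmd [395.7 299.9  53. ] [-180.     0.    97.1]
n 1 [[-0.001, 0.004, -0.0], [-0.0, 0.0, 0.0]]
```

>>> send_rows(deltas=[[[0,0.003,0],[0,0,0]],[[0,0,0],[0,0,0]],[[0,0,0],[0,0,0]],[[0,0,0],[0,0,0]],[[0,0,0],[0,0,0]]], grip=1, grip_force=25)

```text
time_s: 12.45
ee_pos: [396.9, 300.1, 53.2]
ee_rot: [-180.0, -0.0, 97.1]
force: [-1.6, 0.4, 3.1]
gripper_width: 57.1
gripper_force: 25.0
```

```bash
python3 - <<'E'
from h import *
Z=[0,0,0];cmd((1,[0,.003,0],Z));print(state()["ee_pos"]);cmd((2,[0,0,-.08],Z));plan([520,-10,200],down(97));
E
```

```text
cmd [397.2 300.1  53. ] [-180.     0.    97.1]
[396.94432087 300.11787936  53.23163177]
cmd [397.2 300.1 133. ] [-180.     0.    97.1]
n 9 [[-0.072, 0.019, -0.015], [-0.0, 0.0, 0.0]]
```

>>> send_rows(deltas=[[[0,0,-0.08],[0,0,0]],[[0,0,-0.08],[0,0,0]]])

```text
time_s: 12.65
ee_pos: [396.0, 299.3, 132.5]
ee_rot: [-179.8, 0.1, 97.1]
force: [0.2, -0.4, -3.2]
gripper_width: 57.2
gripper_force: 25.0
```

>>> send_rows(deltas=[[[-0.072,0.019,-0.015],[0,0,0]],[[-0.072,0.019,-0.015],[0,0,0]],[[-0.072,0.019,-0.015],[0,0,0]],[[-0.072,0.019,-0.015],[0,0,0]],[[-0.072,0.019,-0.015],[0,0,0]],[[-0.072,0.019,-0.015],[0,0,0]],[[-0.072,0.019,-0.015],[0,0,0]],[[-0.072,0.019,-0.015],[0,0,0]],[[-0.072,0.019,-0.015],[0,0,0]],[[0,0,0],[0,0,0]]])

```text
time_s: 13.65
ee_pos: [524.0, -14.6, 200.8]
ee_rot: [179.9, 0.1, 96.9]
force: [0.1, 0.3, -2.4]
gripper_width: 57.3
gripper_force: 25.0
```

>>> send_rows(deltas=[[[0,0,0],[0,0,0]],[[0,0,0],[0,0,0]]])

```text
time_s: 13.85
ee_pos: [521.2, -10.1, 199.7]
ee_rot: [-179.9, -0.1, 97.1]
force: [-0.2, -0.3, -2.7]
gripper_width: 57.5
gripper_force: 25.0
```

```bash
python3 - <<'E'
from h import *
Z=[0,0,0];cmd((9,[-.072,.019,-.015],Z))
c,f=look("w5",bottle=(616,80,7))
roi=np.ones((480,640),bool);roi[258:]=False
print(fitpads(c,f,[630.3,-39,7],(0,-1),roi,95))
plan([630.3,-39,90],down(97))
E
```

```text
cmd [522.1 -10.8 200.5] [-180.     0.    97.1]
13.85 [521.2 -10.1 199.7]
bottle 0.81 [398.1, 104.2, 109.8, 70.4] (array([615.7,  81. ]), np.float64(0.045))
(array([631.2, -38.5,   7. ]), np.float64(0.04))
n 4 [[-0.021, 0.052, 0.055], [-0.0, 0.0, 0.0]]
```

View pics/w5.png

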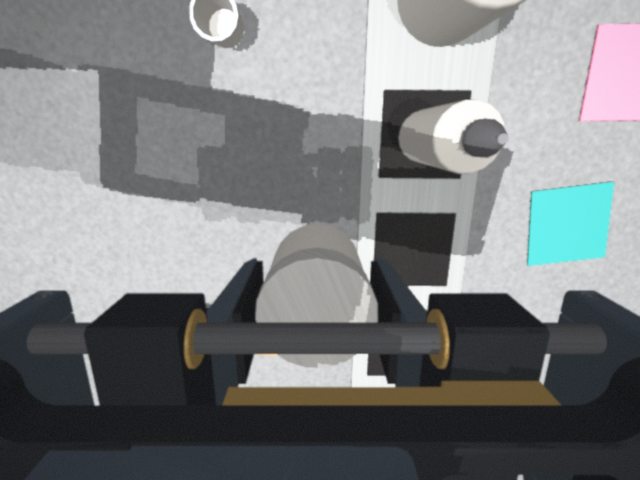

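```bash
python3 - <<'E'
from h import *
d=np.load("w5.npz");c={k:d[k] for k in("mtx","R","t")}
print(ray(c,(315,223),146.7)-[521.2,-10.1])
cmd((4,[-.021,.052,.055],[0,0,0]));plan([630.8,-38.8,62],down(97),100)
E
```

```text
[-3.36342871 26.50934739]
cmd [630.5 -39.6  90.5] [-180.     0.    97.1]
n 1 [[0.002, 0.001, 0.057], [-0.0, 0.0, 0.0]]
```

>>> send_rows(deltas=[[[-0.021,0.052,0.055],[0,0,0]],[[-0.021,0.052,0.055],[0,0,0]],[[-0.021,0.052,0.055],[0,0,0]],[[-0.021,0.052,0.055],[0,0,0]],[[0,0,0],[0,0,0]],[[0,0,0],[0,0,0]]])

```text
time_s: 14.55
ee_pos: [629.8, -38.6, 89.1]
ee_rot: [-179.8, -0.1, 97.2]
force: [-1.1, -0.4, -2.6]
gripper_width: 57.6
gripper_force: 25.0
```

>>> send_rows(deltas=[[[0.003,0.001,0.024],[0,0,0]],[[0,0,0.018],[0,0,0]],[[0,0,0.01],[0,0,0]],[[0,0,0.006],[0,0,0]],[[0,0,0.002],[0,0,0]],[[0,0,0],[0,0,0]],[[0,0,0],[0,0,0]],[[0,0,0],[0,0,0]]])

```text
time_s: 15.35
ee_pos: [631.1, -38.1, 60.8]
ee_rot: [180.0, 0.0, 97.1]
force: [0.5, 0.4, -2.6]
gripper_width: 57.4
gripper_force: 25.0
```

>>> send_rows(deltas=[[[0,0,0.002],[0,0,0]],[[0,0,0.001],[0,0,0]],[[0,0,0],[0,0,0]],[[0,0,0],[0,0,0]]])

```text
time_s: 15.75
ee_pos: [631.2, -38.3, 60.3]
ee_rot: [179.9, 0.0, 97.1]
force: [-2.4, -1.3, 5.9]
gripper_width: 57.6
gripper_force: 25.0
```

>>> send_rows(deltas=[[[0,0,0],[0,0,0]],[[0,0,0],[0,0,0]],[[0,0,0],[0,0,0]],[[0,0,0],[0,0,0]],[[0,0,-0.03],[0,0,0]],[[0,0,-0.07],[0,0,0]],[[0,0,-0.08],[0,0,0]],[[0,0,-0.08],[0,0,0]],[[0,0,-0.08],[0,0,0]]], grip=0)

```text
time_s: 16.65
ee_pos: [630.6, -38.0, 230.4]
ee_rot: [-180.0, -0.0, 97.1]
force: [1.2, -0.3, -0.4]
gripper_width: 91.2
gripper_force: 0.0
```

```bash
python3 - <<'E'
from h import *
Z=[0,0,0]
cmd((1,[.003,.001,.063],Z),(1,[0,0,-.34],Z));plan([375,-155,230],down(7))
E
```

```text
cmd [630.8 -38.1 229. ] [-180.     0.    97.1]
n 13 [[[-0.013, -0.041, -0.0], [-0.0, 0.0, 0.242]], [[-0.018, -0.039, -0.0], [-0.0, 0.0, 0.242]], [[-0.022, -0.037, -0.0], [-0.0, 0.0, 0.242]], [[-0.027, -0.034, -0.0], [-0.0, 0.0, 0.242]], [[-0.031, -0.03, -0.0], [-0.0, 0.0, 0.242]], [[-0.034, -0.027, -0.0], [-0.0, 0.0, 0.242]], [[-0.037, -0.022, -0.0], [-0.0, 0.0, 0.242]], [[-0.04, -0.018, -0.0], [-0.0, 0.0, 0.242]], [[-0.041, -0.013, -0.0], [-0.0, 0.0, 0.242]], [[-0.043, -0.008, -0.0], [-0.0, 0.0, 0.242]], [[-0.043, -0.002, -0.0], [-0.0, 0.0, 0.242]], [[-0.043, 0.003, -0.0], [-0.0, 0.0, 0.242]], [[-0.043, 0.008, -0.0], [-0.0, 0.0, 0.242]]]
```

>>> send_rows(deltas=[[[-0.013,-0.041,0],[0,0,0.242]],[[-0.018,-0.039,0],[0,0,0.242]],[[-0.022,-0.037,0],[0,0,0.242]],[[-0.027,-0.034,0],[0,0,0.242]],[[-0.031,-0.03,0],[0,0,0.242]],[[-0.034,-0.027,0],[0,0,0.242]],[[-0.037,-0.022,0],[0,0,0.242]],[[-0.04,-0.018,0],[0,0,0.242]],[[-0.041,-0.013,0],[0,0,0.242]],[[-0.043,-0.008,0],[0,0,0.242]]])

```text
time_s: 17.65
ee_pos: [433.1, -128.0, 228.9]
ee_rot: [-180.0, -0.0, 27.5]
force: [0.4, 0.4, 1.7]
gripper_width: 91.1
gripper_force: 0.0
```

>>> send_rows(deltas=[[[-0.043,-0.002,0],[0,0,0.242]],[[-0.043,0.003,0],[0,0,0.242]],[[-0.043,0.008,0],[0,0,0.242]],[[0,0,0],[0,0,0]],[[0,0,0],[0,0,0]],[[0,0,0],[0,0,0]]])

```text
time_s: 18.25
ee_pos: [375.9, -154.9, 229.0]
ee_rot: [180.0, -0.1, 7.1]
force: [0.5, -0.2, -0.5]
gripper_width: 91.5
gripper_force: 0.0
```

```bash
python3 - <<'E'
from h import *
L=[[-.013,-.041],[-.018,-.039],[-.022,-.037],[-.027,-.034],[-.031,-.03],[-.034,-.027],[-.037,-.022],[-.04,-.018],[-.041,-.013],[-.043,-.008],[-.043,-.002],[-.043,.003],[-.043,.008]]
cmd(*[(1,l+[0],[0,0,.242]) for l in L])
c,f=look("w6",brush=(449,-150),jar=(631,-38,7))
print(state()["ee_rot"],state()["qpos"])
E
```

```text
cmd [ 375. -155.  229.] [-180.      0.      6.98]
18.25 [ 375.9 -154.9  229. ]
brush 0.95 [303.5, 82.4, 43.2, 122.8] (array([ 448.2, -151.9,    3.9]), np.float64(0.079))
[-1.79988878e+02 -3.67957271e-03  7.06495762e+00] [-2.40220570e+01  2.86813399e+00  1.09330124e+02  1.23386411e-02
  6.78043344e+01  5.89083236e+01]
```

View pics/w6.png

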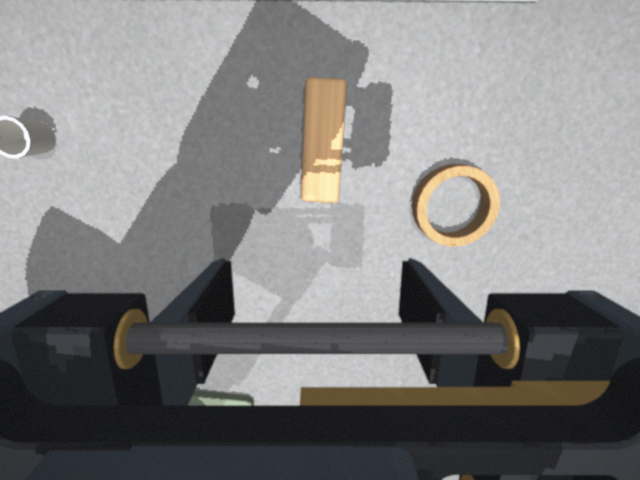

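```bash
python3 - <<'E'
from h import *
d=np.load("w6.npz");c={k:d[k] for k in("mtx","R","t")}
q=[ray(c,u,36) for u in[(307,78.5),(346,80),(340,203),(301,201.5)]];print(np.round(q,1),np.mean(q,0))
a=(q[0]+q[1]-q[2]-q[3]);print(np.degrees(np.arctan2(a[1],a[0])))
plan([409.2,-154.6,130],down(4,35))
E
```

```text
[[ 505.2 -129.9]
 [ 508.5 -166.5]
 [ 391.4 -177.7]
 [ 388.  -137.3]] [ 448.26858014 -152.82164366]
4.5315593732356385
n 5 [[[0.014, 0.001, 0.04], [-0.006, 0.244, 0.02]], [[0.009, 0.001, 0.041], [-0.006, 0.244, 0.02]], [[0.004, 0.001, 0.042], [-0.006, 0.244, 0.02]], [[-0.001, 0.001, 0.042], [-0.006, 0.244, 0.02]], [[-0.007, 0.001, 0.041], [-0.006, 0.244, 0.02]]]
```

>>> send_rows(deltas=[[[0.014,0.001,0.04],[-0.006,0.244,0.02]],[[0.009,0.001,0.041],[-0.006,0.244,0.02]],[[0.004,0.001,0.042],[-0.006,0.244,0.02]],[[-0.001,0.001,0.042],[-0.006,0.244,0.02]],[[-0.007,0.001,0.041],[-0.006,0.244,0.02]],[[0,0,0],[0,0,0]],[[0,0,0],[0,0,0]]])

```text
time_s: 19.1
ee_pos: [408.1, -147.9, 145.1]
ee_rot: [-178.9, -30.0, 4.9]
force: [-0.4, -0.4, -0.1]
gripper_width: 91.1
gripper_force: 0.0
```

```bash
python3 - <<'E'
from h import *
w=[-.006,.244,.02]
cmd(*[(1,s,w) for s in[[0.014,0.001,0.04],[0.009,0.001,0.041],[0.004,0.001,0.042],[-0.001,0.001,0.042],[-0.007,0.001,0.041]]])
s=state();print(s["ee_pos"],s["ee_rot"],s["qpos"]);plan([409.2,-155,25],down(4.2,35),27)
E
```

```text
cmd [ 409.7 -154.2  129.8] [-179.95  -34.96    4.01]
[ 408.1323881  -147.88409354  145.14815362] [-178.94522645  -30.02795545    4.9263383 ] [-36.22009459   1.68346785 132.40885542  42.99408411  30.20546601
  13.80482676]
n 4 [[-0.03, 0.0, 0.043], [0.0, 0.0, -0.0]]
```

>>> send_rows(deltas=[[[0,0,0],[0,0,0]],[[0,0,0],[0,0,0]],[[0,0,0],[0,0,0]]])

```text
time_s: 19.4
ee_pos: [408.5, -147.7, 145.7]
ee_rot: [-179.0, -30.1, 5.0]
force: [0.0, -0.8, 0.8]
gripper_width: 91.3
gripper_force: 0.0
```

```bash
cat >> h.py <<'E'
def sync():
    s=state();save(s["ee_pos"],Ro.from_euler("xyz",s["ee_rot"],degrees=True));print("sync",s["ee_pos"].round(1),s["ee_rot"].round(1),s["qpos"].round(1))
E
python3 - <<'E'
from h import *
sync();plan([409.2,-155,100],down(4.2,35),20,4)
E
```

```text
sync [ 408.5 -147.7  145.7] [-179.   -30.1    5. ] [-36.2   1.6 132.4  43.2  30.2  13.6]
n 3 [[[-0.015, 0.005, 0.026], [-0.017, 0.057, 0.008]], [[-0.016, 0.005, 0.026], [-0.017, 0.057, 0.008]], [[-0.017, 0.005, 0.025], [-0.017, 0.057, 0.008]]]
```

>>> send_rows(deltas=[[[-0.015,0.005,0.026],[-0.017,0.057,0.008]],[[-0.016,0.005,0.026],[-0.017,0.057,0.008]],[[-0.017,0.005,0.025],[-0.017,0.057,0.008]],[[0,0,0],[0,0,0]],[[0,0,0],[0,0,0]],[[0,0,0],[0,0,0]]])

```text
time_s: 20.0
ee_pos: [409.4, -154.2, 102.7]
ee_rot: [-179.9, -34.9, 4.2]
force: [0.4, 1.5, 1.6]
gripper_width: 91.0
gripper_force: 0.0
```

```bash
python3 - <<'E'
from h import *
sync();plan([409.2,-155,25],down(4.2,35),20,4)
E
```

```text
sync [ 409.4 -154.2  102.7] [-179.9  -34.9    4.2] [-39.    6.9 139.4  74.6  24.  -20.9]
n 4 [[-0.022, 0.0, 0.032], [-0.0, 0.0, 0.0]]
```

>>> send_rows(deltas=[[[-0.022,0,0.032],[0,0,0]],[[-0.022,0,0.032],[0,0,0]],[[0,0,0],[0,0,0]],[[0,0,0],[0,0,0]]])

```text
time_s: 20.4
ee_pos: [409.3, -153.7, 63.5]
ee_rot: [-179.8, -34.9, 4.1]
force: [-0.7, -0.6, 0.4]
gripper_width: 91.3
gripper_force: 0.0
```

```bash
python3 - <<'E'
from h import *
sync();plan([409.2,-155,25],down(4.2,35),20,4)
E
```

```text
sync [ 409.3 -153.7   63.5] [-179.8  -34.9    4.1] [-39.   12.8 142.7  95.4  23.3 -43.5]
n 2 [[-0.022, 0.001, 0.031], [-0.0, 0.0, -0.0]]
```

>>> send_rows(deltas=[[[-0.016,0.001,0.022],[0,0,0]],[[-0.015,0.001,0.022],[0,0,0]],[[-0.012,0,0.017],[0,0,0]],[[0,0,0],[0,0,0]],[[0,0,0],[0,0,0]],[[0,0,0],[0,0,0]]])

```text
time_s: 21.0
ee_pos: [409.3, -154.9, 26.6]
ee_rot: [-179.9, -34.9, 4.2]
force: [-0.6, -0.6, -0.2]
gripper_width: 91.2
gripper_force: 0.0
```

```bash
python3 - <<'E'
from h import *
sync();plan([409.2,-155,25],down(4.2,35),20,4);print(state()["force"])
E
```

```text
sync [ 409.3 -154.9   26.6] [-179.9  -34.9    4.2] [-39.2  19.2 145.3 114.8  25.7 -65. ]
n 1 [[-0.002, 0.0, 0.003], [-0.0, 0.0, -0.0]]
[-0.61775541 -0.6141173  -0.24507934]
```

>>> send_rows(deltas=[[[-0.002,0,0.002],[0,0,0]],[[0,0,0],[0,0,0]],[[0,0,0],[0,0,0]],[[0,0,0],[0,0,0]],[[0,0,0],[0,0,0]],[[0,0,0],[0,0,0]]], grip=1, grip_force=30)

```text
time_s: 21.6
ee_pos: [408.3, -154.6, 24.1]
ee_rot: [-179.8, -34.8, 4.1]
force: [0.3, 0.3, -0.6]
gripper_width: 46.1
gripper_force: 0.0
```

```bash
python3 - <<'E'
from h import *
sync();plan([409.2,-155,110],down(4.2,35),20,4)
E
```

```text
sync [ 408.3 -154.6   24.1] [-179.8  -34.8    4.1] [-39.2  19.6 145.5 115.6  25.9 -65.9]
n 5 [[[0.02, 0.0, -0.028], [-0.001, 0.001, -0.001]], [[0.02, 0.0, -0.028], [-0.001, 0.001, -0.001]], [[0.02, 0.0, -0.028], [-0.001, 0.001, -0.001]], [[0.02, 0.0, -0.028], [-0.001, 0.001, -0.001]], [[0.02, 0.0, -0.028], [-0.001, 0.001, -0.001]]]
```

Fingers still closing; wait and then lift a little.

>>> send_rows(deltas=[[[0,0,0],[0,0,0]],[[0,0,0],[0,0,0]],[[0,0,0],[0,0,0]]])

```text
time_s: 21.9
ee_pos: [408.3, -154.6, 24.1]
ee_rot: [-179.8, -34.8, 4.1]
force: [-0.5, -0.4, -0.4]
gripper_width: 39.6
gripper_force: 30.0
```

>>> send_rows(deltas=[[[0.01,0,-0.014],[0,0,0]],[[0.02,0,-0.028],[0,0,0]],[[0.02,0,-0.028],[0,0,0]],[[0.02,0,-0.028],[0,0,0]],[[0,0,0],[0,0,0]],[[0,0,0],[0,0,0]]])

```text
time_s: 22.5
ee_pos: [408.9, -154.6, 84.2]
ee_rot: [-179.9, -34.8, 4.1]
force: [-0.5, 0.0, -2.5]
gripper_width: 39.5
gripper_force: 30.0
```

```bash
python3 - <<'E'
from h import *
sync();c,f=look("w7");f=grab_frame("side");cv2.imwrite("pics/s1.png",cv2.resize(f[120:320,300:560,::-1],None,fx=3,fy=3))
plan([480,-150,110],down(7,35),35,5)
E
```

```text
sync [ 408.9 -154.6   84.2] [-179.9  -34.8    4.1] [-39.1   9.6 141.   83.8  23.3 -31. ]
22.5 [ 408.9 -154.6   84.2]
n 3 [[[0.049, 0.0, 0.013], [0.017, 0.002, -0.027]], [[0.049, 0.001, 0.013], [0.017, 0.002, -0.027]], [[0.049, 0.002, 0.013], [0.017, 0.002, -0.027]]]
```

View pics/s1.png

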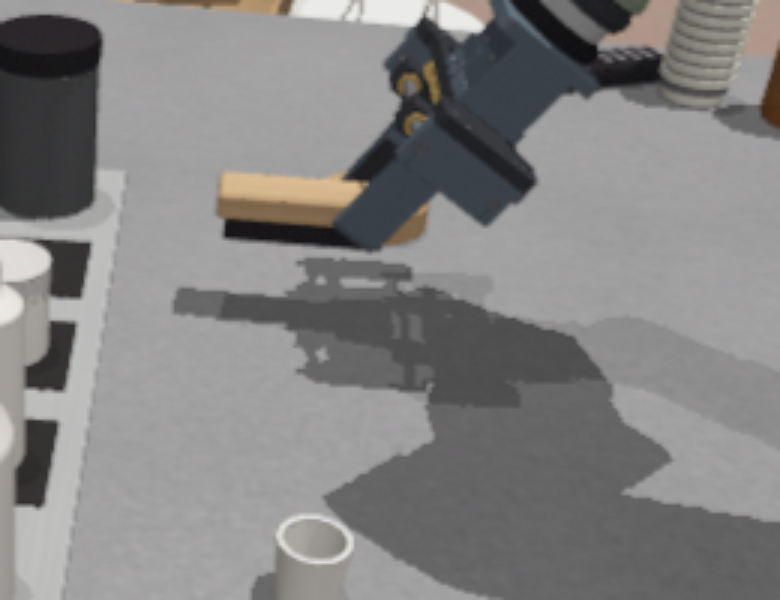

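```bash
python3 - <<'E'
from h import *
sync();plan([605.8,-162.8,110],down(7,35),20,5)
E
```

```text
sync [ 408.5 -154.3   83.3] [-179.7  -34.7    4.1] [-39.1   9.7 141.   83.8  23.3 -30.9]
n 10 [[[0.035, 0.005, 0.018], [0.005, 0.001, -0.008]], [[0.035, 0.005, 0.018], [0.005, 0.001, -0.008]], [[0.035, 0.005, 0.018], [0.005, 0.001, -0.008]], [[0.035, 0.005, 0.018], [0.005, 0.001, -0.008]], [[0.035, 0.005, 0.018], [0.005, 0.001, -0.008]], [[0.035, 0.006, 0.018], [0.005, 0.001, -0.008]], [[0.035, 0.006, 0.018], [0.005, 0.001, -0.008]], [[0.035, 0.006, 0.018], [0.005, 0.001, -0.008]], [[0.035, 0.006, 0.018], [0.005, 0.001, -0.008]], [[0.035, 0.006, 0.018], [0.005, 0.001, -0.008]]]
```

>>> send_rows(deltas=[[[0.035,0.005,0.018],[0.005,0.001,-0.008]],[[0.035,0.005,0.018],[0.005,0.001,-0.008]],[[0.035,0.005,0.018],[0.005,0.001,-0.008]],[[0.035,0.005,0.018],[0.005,0.001,-0.008]],[[0.035,0.005,0.018],[0.005,0.001,-0.008]],[[0.035,0.006,0.018],[0.005,0.001,-0.008]],[[0.035,0.006,0.018],[0.005,0.001,-0.008]],[[0.035,0.006,0.018],[0.005,0.001,-0.008]],[[0.035,0.006,0.018],[0.005,0.001,-0.008]],[[0.035,0.006,0.018],[0.005,0.001,-0.008]]])

```text
time_s: 23.6
ee_pos: [605.8, -163.0, 108.6]
ee_rot: [-179.8, -34.9, 6.8]
force: [0.4, -0.1, -0.9]
gripper_width: 39.6
gripper_force: 30.0
```

>>> send_rows(deltas=[[[0,0,0],[0,0,0]],[[0,0,0],[0,0,0]],[[0,0,0],[0,0,0]]])

```text
time_s: 23.9
ee_pos: [604.3, -163.1, 109.3]
ee_rot: [-179.9, -35.0, 6.8]
force: [0.2, 0.0, -2.6]
gripper_width: 39.9
gripper_force: 30.0
```

```bash
python3 - <<'E'
from h import *
sync();plan([605.8,-162.8,45],down(7,35),14,5)
print(trace("scene","brush")[0]["bbox"]) if 0 else None
E
```

```text
sync [ 604.3 -163.1  109.3] [-179.9  -35.     6.8] [-25.2  19.6 118.1  57.6  21.3   7.1]
n 5 [[-0.014, 0.0, 0.021], [-0.0, 0.0, -0.0]]
```

>>> send_rows(deltas=[[[-0.014,0,0.021],[0,0,0]],[[-0.014,0,0.021],[0,0,0]],[[-0.014,0,0.021],[0,0,0]],[[-0.014,0,0.021],[0,0,0]],[[-0.014,0,0.021],[0,0,0]],[[0,0,0],[0,0,0]],[[0,0,0],[0,0,0]],[[0,0,0],[0,0,0]],[[0,0,0],[0,0,0]]])

```text
time_s: 24.8
ee_pos: [607.6, -163.7, 48.6]
ee_rot: [180.0, -35.2, 6.9]
force: [-0.6, 0.1, -1.0]
gripper_width: 39.5
gripper_force: 30.0
```

```bash
python3 - <<'E'
from h import *
sync();plan([605.8,-162.8,33],down(7,35),5,5)
E
```

```text
sync [ 607.6 -163.7   48.6] [180.  -35.2   6.9] [-25.1  25.6 121.3  82.8  17.9 -19.5]
n 4 [[-0.005, -0.001, 0.006], [0.0, -0.0, -0.0]]
```

>>> send_rows(deltas=[[[-0.005,-0.001,0.006],[0,0,0]],[[-0.005,-0.001,0.006],[0,0,0]],[[-0.005,-0.001,0.006],[0,0,0]],[[-0.004,0,0.005],[0,0,0]],[[0,0,0],[0,0,0]],[[0,0,0],[0,0,0]],[[0,0,0],[0,0,0]],[[0,0,0],[0,0,0]]])

```text
time_s: 25.6
ee_pos: [606.2, -162.2, 33.1]
ee_rot: [180.0, -35.1, 6.9]
force: [-0.0, 0.0, -0.5]
gripper_width: 39.7
gripper_force: 30.0
```

```bash
python3 - <<'E'
from h import *
sync();plan([605.8,-162.8,31],down(7,35),5,5)
E
```

```text
sync [ 606.2 -162.2   33.1] [180.  -35.1   6.9] [-25.   27.1 122.2  90.2  17.7 -27.3]
n 1 [[-0.003, 0.001, 0.003], [0.0, -0.0, -0.0]]
```

>>> send_rows(deltas=[[[-0.002,0.001,0.002],[0,0,0]],[[0,0,0.001],[0,0,0]],[[0,0,0],[0,0,0]],[[0,0,0],[0,0,0]],[[0,0,0],[0,0,0]]])

```text
time_s: 26.1
ee_pos: [606.3, -162.7, 31.2]
ee_rot: [180.0, -35.1, 6.9]
force: [0.0, -0.7, -0.3]
gripper_width: 39.8
gripper_force: 30.0
```

>>> send_rows(deltas=[[[-0.001,0,0.002],[0,0,0]],[[0,0,0],[0,0,0]],[[0,0,0],[0,0,0]]])

```text
time_s: 26.4
ee_pos: [606.9, -162.7, 31.1]
ee_rot: [180.0, -35.2, 6.9]
force: [-4.1, 0.7, 7.4]
gripper_width: 40.1
gripper_force: 30.0
```

>>> send_rows(deltas=[[[0,0,0],[0,0,0]],[[0,0,0],[0,0,0]],[[0,0,0],[0,0,0]],[[0,0,0],[0,0,0]],[[0,0,0],[0,0,0]],[[0,0,-0.02],[0,0,0]],[[0,0,-0.04],[0,0,0]],[[0,0,-0.05],[0,0,0]],[[0,0,-0.05],[0,0,0]],[[0,0,0],[0,0,0]]], grip=0)

```text
time_s: 27.4
ee_pos: [560.5, -168.7, 97.7]
ee_rot: [179.8, -35.3, 7.0]
force: [-0.4, -0.9, 0.3]
gripper_width: 91.1
gripper_force: 0.0
```

>>> send_rows(deltas=[[[0,0,-0.05],[0,0,0]],[[0,0,-0.05],[0,0,0]],[[0,0,-0.03],[0,0,0]],[[0,0,0],[0,0,0]]])

```text
time_s: 27.8
ee_pos: [523.9, -173.0, 149.7]
ee_rot: [179.9, -35.2, 7.0]
force: [0.5, -0.2, 0.2]
gripper_width: 91.3
gripper_force: 0.0
```

```bash
python3 - <<'E'
from h import *
sync();plan([520,-90,260],down(7,0),28,5)
E
```

```text
sync [ 523.9 -173.   149.7] [179.9 -35.2   7. ] [-31.5  10.8 123.5  53.1  26.6   7. ]
n 8 [[[0.017, -0.021, -0.022], [0.0, -0.154, -0.0]], [[0.015, -0.021, -0.023], [0.0, -0.154, -0.0]], [[0.014, -0.021, -0.024], [0.0, -0.154, -0.0]], [[0.012, -0.021, -0.025], [0.0, -0.154, -0.0]], [[0.01, -0.021, -0.026], [0.0, -0.154, -0.0]], [[0.008, -0.021, -0.027], [0.0, -0.154, -0.0]], [[0.006, -0.021, -0.027], [0.0, -0.154, -0.0]], [[0.004, -0.021, -0.027], [0.0, -0.154, -0.0]]]
```

>>> send_rows(deltas=[[[0.017,-0.021,-0.022],[0,-0.154,0]],[[0.015,-0.021,-0.023],[0,-0.154,0]],[[0.014,-0.021,-0.024],[0,-0.154,0]],[[0.012,-0.021,-0.025],[0,-0.154,0]],[[0.01,-0.021,-0.026],[0,-0.154,0]],[[0.008,-0.021,-0.027],[0,-0.154,0]],[[0.006,-0.021,-0.027],[0,-0.154,0]],[[0.004,-0.021,-0.027],[0,-0.154,0]],[[0,0,0],[0,0,0]],[[0,0,0],[0,0,0]]])

```text
time_s: 28.8
ee_pos: [517.5, -91.5, 250.8]
ee_rot: [-179.5, -2.1, 7.4]
force: [0.1, -0.1, 0.2]
gripper_width: 91.4
gripper_force: 0.0
```

```bash
python3 - <<'E'
from h import *
sync()
c,f=look("w8",brush=(646,-158,7),jar=(631,-38,7),bottle=(616,80,7))
print(fitpads(c,f,[630.8,-38.8,7],(1,0,-1),None,95))
E
```

```text
sync [517.5 -91.5 250.8] [-179.5   -2.1    7.4] [-12.   12.1  95.    1.3  71.1  70.2]
28.8 [517.5 -91.5 250.8]
brush 0.89 [374.7, 37.9, 48.0, 125.6] (array([ 646.6, -157.5,    6.8]), np.float64(0.072))
jar 0.84 [246.2, 65.4, 59.0, 67.5] (array([631.3, -39.9]), np.float64(0.085))
bottle 0.73 [85.3, 63.1, 114.9, 66.8] (array([615.9,  79.1]), np.float64(0.075))
(array([629.7, -37.3,   6.8]), np.float64(0.579))
```

View pics/w8.png

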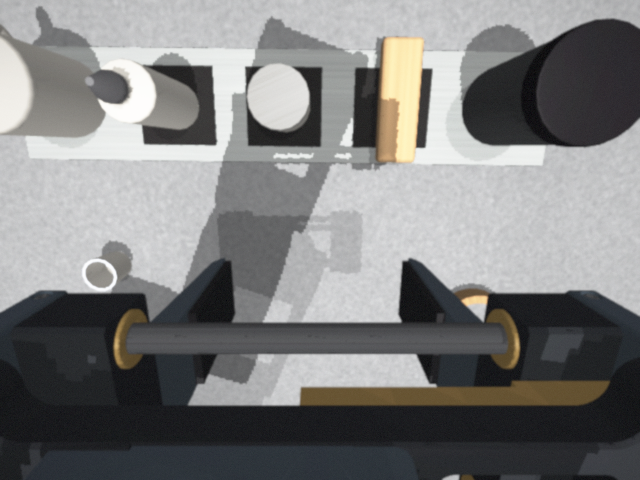

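```bash
python3 - <<'E'
from h import *
d=np.load("w8.npz");c={k:d[k] for k in("mtx","R","t")}
for q in([(246,67),(321,67),(322,146),(247.5,146.5)],[(355.5,69),(432.5,68),(428.5,148),(353.5,146.5)]):
    r=np.array([ray(c,u,7) for u in q]);print(r.mean(0).round(1),np.linalg.norm(r-np.roll(r,1,0),axis=1).round(1))
plan([414,80,190],down(97),38,7)
E
```

```text
[629.9 -38.3] [83.5 81.4 82.8 85.4]
[ 644.1 -158. ] [81.3 83.1 83.8 85.6]
n 13 [[[-0.013, -0.028, 0.009], [0.003, -0.006, -0.24]], [[-0.009, -0.029, 0.009], [0.003, -0.006, -0.24]], [[-0.006, -0.03, 0.009], [0.003, -0.006, -0.24]], [[-0.002, -0.031, 0.009], [0.003, -0.006, -0.24]], [[0.002, -0.031, 0.009], [0.003, -0.006, -0.24]], [[0.006, -0.03, 0.009], [0.003, -0.006, -0.24]], [[0.009, -0.029, 0.009], [0.003, -0.006, -0.24]], [[0.013, -0.028, 0.01], [0.003, -0.006, -0.24]], [[0.016, -0.026, 0.01], [0.003, -0.006, -0.24]], [[0.019, -0.024, 0.01], [0.003, -0.006, -0.24]], [[0.022, -0.022, 0.009], [0.003, -0.006, -0.24]], [[0.024, -0.019, 0.009], [0.003, -0.006, -0.24]], [[0.026, -0.016, 0.009], [0.003, -0.006, -0.24]]]
```

>>> send_rows(deltas=[[[-0.013,-0.028,0.009],[0.003,-0.006,-0.24]],[[-0.009,-0.029,0.009],[0.003,-0.006,-0.24]],[[-0.006,-0.03,0.009],[0.003,-0.006,-0.24]],[[-0.002,-0.031,0.009],[0.003,-0.006,-0.24]],[[0.002,-0.031,0.009],[0.003,-0.006,-0.24]],[[0.006,-0.03,0.009],[0.003,-0.006,-0.24]],[[0.009,-0.029,0.009],[0.003,-0.006,-0.24]],[[0.013,-0.028,0.01],[0.003,-0.006,-0.24]],[[0.016,-0.026,0.01],[0.003,-0.006,-0.24]],[[0.019,-0.024,0.01],[0.003,-0.006,-0.24]]])

```text
time_s: 30.0
ee_pos: [437.8, 39.5, 205.4]
ee_rot: [179.7, -0.3, 76.3]
force: [0.0, 0.8, 0.6]
gripper_width: 91.3
gripper_force: 0.0
```

>>> send_rows(deltas=[[[0.022,-0.022,0.009],[0.003,-0.006,-0.24]],[[0.024,-0.019,0.009],[0.003,-0.006,-0.24]],[[0.026,-0.016,0.009],[0.003,-0.006,-0.24]],[[0,0,0],[0,0,0]],[[0,0,0],[0,0,0]],[[0,0,0],[0,0,0]]])

```text
time_s: 30.6
ee_pos: [415.3, 78.3, 192.6]
ee_rot: [179.9, 0.3, 96.5]
force: [0.1, 0.0, -0.6]
gripper_width: 91.0
gripper_force: 0.0
```

```bash
python3 - <<'E'
from h import *
sync();look("w9",cup=(416.9,153.4));plan([416.9,153.4,100],down(97),38,7)
E
```

```text
sync [415.3  78.3 192.6] [179.9   0.3  96.5] [  9.3   6.2 111.3  -0.3  62.5   3. ]
30.6 [415.3  78.3 192.6]
cup 0.97 [307.6, 118.1, 41.3, 45.7] (array([416.8, 152.3]), np.float64(0.096))
n 4 [[[0.037, 0.005, 0.046], [0.001, 0.003, -0.004]], [[0.037, 0.005, 0.046], [0.001, 0.003, -0.004]], [[0.037, 0.005, 0.046], [0.001, 0.003, -0.004]], [[0.037, 0.005, 0.046], [0.001, 0.003, -0.004]]]
```

>>> send_rows(deltas=[[[0.037,0.005,0.046],[0.001,0.003,-0.004]],[[0.037,0.005,0.046],[0.001,0.003,-0.004]],[[0.037,0.005,0.046],[0.001,0.003,-0.004]],[[0.037,0.005,0.046],[0.001,0.003,-0.004]],[[0,0,0.05],[0,0,0]],[[0,0,0.05],[0,0,0]],[[0,0,0.04],[0,0,0]],[[0,0,0],[0,0,0]],[[0,0,0],[0,0,0]],[[0,0,0],[0,0,0]]])

```text
time_s: 31.7
ee_pos: [417.0, 153.5, 31.2]
ee_rot: [179.9, -0.1, 97.1]
force: [0.2, 0.4, -0.1]
gripper_width: 91.4
gripper_force: 0.0
```

```bash
python3 - <<'E'
from h import *
sync();plan([416.8,152.8,22],down(97),38,7)
E
```

```text
sync [417.  153.5  31.2] [ 1.799e+02 -1.000e-01  9.710e+01] [1.870e+01 2.020e+01 1.214e+02 1.000e-01 3.830e+01 1.150e+01]
n 1 [[-0.001, -0.001, 0.018], [0.0, -0.0, 0.0]]
```

>>> send_rows(deltas=[[[-0.001,0,0.018],[0,0,0]],[[0,0,0],[0,0,0]],[[0,0,0],[0,0,0]]])

```text
time_s: 32.0
ee_pos: [415.9, 152.8, 21.2]
ee_rot: [-179.9, -0.1, 97.1]
force: [0.0, -0.3, 0.8]
gripper_width: 91.0
gripper_force: 0.0
```

>>> send_rows(deltas=[[[0,0,0],[0,0,0]],[[0,0,0],[0,0,0]],[[0,0,0],[0,0,0]],[[0,0,0],[0,0,0]],[[0,0,0],[0,0,0]],[[0,0,0],[0,0,0]],[[0,0,0],[0,0,0]],[[0,0,0],[0,0,0]],[[0,0,0],[0,0,0]]], grip=1, grip_force=8)

```text
time_s: 32.9
ee_pos: [415.9, 152.9, 21.1]
ee_rot: [-179.9, -0.1, 97.1]
force: [-0.6, 0.7, 1.1]
gripper_width: 39.3
gripper_force: 8.0
```

```bash
python3 - <<'E'
from h import *
sync();cmd((2,[0,0,-.08],[0,0,0]));plan([560,-40,180],down(97),38,7)
E
```

```text
sync [415.9 152.9  21.1] [-1.799e+02 -1.000e-01  9.710e+01] [1.860e+01 2.120e+01 1.221e+02 1.000e-01 3.680e+01 1.140e+01]
cmd [416.  152.8 101.1] [-1.7993e+02 -6.0000e-02  9.7140e+01]
n 7 [[-0.06, 0.034, -0.023], [-0.0, -0.0, 0.0]]
```

>>> send_rows(deltas=[[[0,0,-0.08],[0,0,0]],[[0,0,-0.08],[0,0,0]],[[-0.06,0.034,-0.023],[0,0,0]],[[-0.06,0.034,-0.023],[0,0,0]],[[-0.06,0.034,-0.023],[0,0,0]],[[-0.06,0.034,-0.023],[0,0,0]],[[-0.06,0.034,-0.023],[0,0,0]],[[-0.06,0.034,-0.023],[0,0,0]],[[-0.06,0.034,-0.023],[0,0,0]],[[0,0,0],[0,0,0]]])

```text
time_s: 33.9
ee_pos: [563.6, -44.0, 182.6]
ee_rot: [179.8, 0.1, 96.9]
force: [0.2, -0.7, -0.8]
gripper_width: 39.3
gripper_force: 8.0
```

```bash
python3 - <<'E'
from h import *
sync();plan([631.2,-39.4,130],down(97),30,7)
E
```

```text
sync [563.6 -44.  182.6] [1.798e+02 1.000e-01 9.690e+01] [ -5.6  19.2  95.2  -0.   65.4 -12.5]
n 3 [[[-0.002, 0.045, 0.035], [0.003, 0.001, -0.001]], [[-0.002, 0.045, 0.035], [0.003, 0.001, -0.001]], [[-0.002, 0.045, 0.035], [0.003, 0.001, -0.001]]]
```

>>> send_rows(deltas=[[[-0.002,0.045,0.035],[0,0,0]],[[-0.002,0.045,0.035],[0,0,0]],[[-0.002,0.045,0.035],[0,0,0]],[[0,0,0],[0,0,0]],[[0,0,0],[0,0,0]],[[0,0,0],[0,0,0]],[[0,0,0],[0,0,0]]])

```text
time_s: 34.6
ee_pos: [627.1, -35.3, 129.9]
ee_rot: [-180.0, -0.0, 97.1]
force: [-0.6, 0.6, -0.8]
gripper_width: 39.3
gripper_force: 8.0
```

```bash
python3 - <<'E'
from h import *
sync();plan([631.2,-39.0,98],down(97),60,7)
E
```

```text
sync [627.1 -35.3 129.9] [-180.    -0.    97.1] [ -4.3  27.2  90.4   0.   62.4 -11.5]
n 1 [[-0.008, 0.007, 0.064], [-0.0, -0.0, 0.0]]
```

>>> send_rows(deltas=[[[-0.008,0.007,0.02],[0,0,0]],[[0,0,0.02],[0,0,0]],[[0,0,0.014],[0,0,0]],[[0,0,0.008],[0,0,0]],[[0,0,0],[0,0,0]],[[0,0,0],[0,0,0]],[[0,0,0],[0,0,0]],[[0,0,0],[0,0,0]]])

```text
time_s: 35.4
ee_pos: [631.7, -38.9, 97.9]
ee_rot: [-180.0, -0.1, 97.1]
force: [0.4, 0.4, -0.7]
gripper_width: 39.8
gripper_force: 8.0
```

>>> send_rows(deltas=[[[0,0,0.002],[0,0,0]],[[0,0,0.001],[0,0,0]],[[0,0,0],[0,0,0]],[[0,0,0],[0,0,0]]])

```text
time_s: 35.8
ee_pos: [631.5, -38.9, 96.2]
ee_rot: [-179.9, -0.1, 97.1]
force: [0.1, 0.3, 0.3]
gripper_width: 40.0
gripper_force: 8.0
```

>>> send_rows(deltas=[[[0,0,0.001],[0,0,0]],[[0,0,0],[0,0,0]],[[0,0,0],[0,0,0]]])

```text
time_s: 36.1
ee_pos: [631.6, -38.9, 96.1]
ee_rot: [-180.0, -0.1, 97.1]
force: [-0.6, 0.6, 2.0]
gripper_width: 39.3
gripper_force: 8.0
```

Contact; release, rise, and look from beside.

>>> send_rows(deltas=[[[0,0,0],[0,0,0]],[[0,0,0],[0,0,0]],[[0,0,0],[0,0,0]],[[0,0,0],[0,0,0]],[[0,0,0],[0,0,0]],[[0,0,-0.02],[0,0,0]],[[0,0,-0.05],[0,0,0]],[[0,0,-0.07],[0,0,0]],[[0,0,-0.07],[0,0,0]],[[0,0,-0.07],[0,0,0]]], grip=0)

```text
time_s: 37.1
ee_pos: [631.6, -39.0, 237.9]
ee_rot: [-180.0, -0.0, 97.1]
force: [0.4, -0.4, -0.1]
gripper_width: 91.2
gripper_force: 0.0
```

>>> send_rows(deltas=[[[-0.05,-0.05,0],[0,0,0]],[[-0.05,-0.06,0],[0,0,0]],[[-0.04,-0.06,0],[0,0,0]],[[-0.04,-0.06,0],[0,0,0]],[[0,0,0],[0,0,0]],[[0,0,0],[0,0,0]],[[0,0,0],[0,0,0]],[[0,0,0],[0,0,0]]])

```text
time_s: 37.9
ee_pos: [529.6, -141.9, 235.8]
ee_rot: [-180.0, -0.1, 97.2]
force: [-0.5, 0.6, 0.6]
gripper_width: 91.1
gripper_force: 0.0
```

```bash
python3 - <<'E'
from h import *
sync();c,f=look("w10",jar=(631,-38,7),cup=(631,-38,75),bottle=(616,80,7),brush=(646,-158,7))
M0={}
grab_frame("scene");cs=calibration("scene")
for n,q,z in(("jar",(631,-38),7),("cup",(631,-38),75),("bottle",(616,80),7),("brush",(646,-158),7),("canister",(660,-276),4),("tape_roll",(398,-306),0)):
    for d in trace("scene",n)[:1]:print("scene",n,d["bbox"],fit(n,[(cs,d["pixels"].astype(float))],q,z,n=="brush"))
print([d["bbox"] for d in trace("scene","jug")[:1]])
fs=grab_frame("scene");a=cv2.resize(fs[150:350,150:450,::-1],None,fx=2.6,fy=2.6,interpolation=3);cv2.imwrite("pics/fin.png",a)
E
```

```text
sync [ 529.6 -141.9  235.8] [-1.80e+02 -1.00e-01  9.72e+01] [-16.2  15.7  92.3   0.   72.1 -23.4]
37.9 [ 529.6 -141.9  235.8]
jar 0.93 [396.2, 89.9, 65.6, 69.0] (array([630.5, -39.2]), np.float64(0.496))
cup 0.86 [428.0, 97.6, 64.7, 49.0] (array([632.1, -39.3]), np.float64(0.082))
bottle 0.86 [406.9, 6.6, 60.0, 17.8] (array([617. ,  82.6]), np.float64(0.026))
brush 0.67 [364.6, 221.1, 115.5, 39.7] (array([ 646.5, -157. ,    6.1]), np.float64(0.102))
brush 0.2 [375.3, 194.0, 78.6, 72.7] (array([ 652.4, -126.3,  169.8]), np.float64(0.678))
scene jar [274.6, 229.7, 29.1, 37.7] (array([631. , -37.9]), np.float64(0.377))
scene cup [277.3, 211.9, 21.5, 25.7] (array([634.9, -35.8]), np.float64(0.128))
scene bottle [325.9, 223.6, 27.2, 65.7] (array([617.1,  83.5]), np.float64(0.083))
scene brush [218.6, 214.5, 44.4, 42.5] (array([ 649.7, -153. ,  189.6]), np.float64(0.112))
scene canister [167.4, 160.6, 51.3, 73.6] (array([ 662.2, -275.6]), np.float64(0.084))
scene tape_roll [249.5, 149.0, 35.3, 23.0] (array([ 396.4, -305.6]), np.float64(0.367))
[[367.8, 235.8, 59.6, 90.4]]
```

View pics/w10.png

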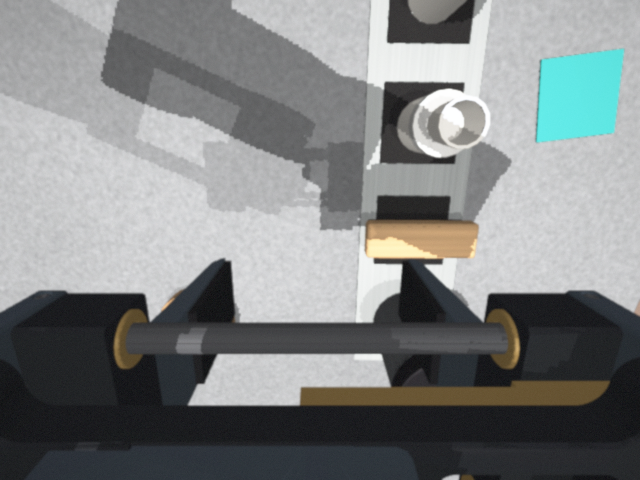

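View pics/fin.png

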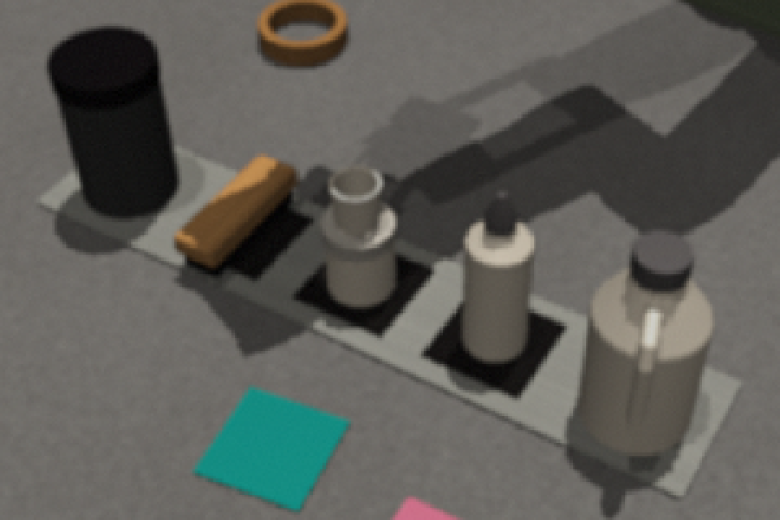

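```bash
python3 -c "
from workcell import *
print(job_done())"
```

```text
the job is handed in; nothing more can be done
None
```

The job is handed in at about 38 s on the robot's clock: bottle, jar and brush stand within about 3 mm of their pad centres and the cup within about 2 mm of the middle of the jar's lid; the jug, canister and tape roll show no movement beyond measurement error.

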